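Put the thread spools away in the covered spool case

TASK

Slide the cover of the wooden spool case fully open towards you, then stand every thread spool from the bench upright in the case, one to a cell. When all of them are in, slide the cover fully home again, and leave the other things on the bench where they are.

Things in the scene. Friction and masses are not known exactly. Their poses are not given: they have to be found in the camera images.
- case: Wooden spool case, fixed. Origin: centre of its underside; x to its back, away from the robot (turned up to 0.1 rad), z up. Six cells: floors at z = 14 mm, centres at x = -42 (front row) and +38 mm (back row), y = +56, 0, -56 mm; each 62 mm along x, 50 mm along y. Tops: walls between cells and in front 30 mm, side walls (y beyond +-81 mm) 83 mm, back wall (from x = 81 mm) 82 mm.
- cover (a joint): Slide joint of the flat wooden cover, m: 0 = fully home (shut), grows as the cover slides along the case's -x, towards the robot, on two runners (83 mm high, out to x = -238 mm of the case, y = +-81 to 93 mm); 0.158 = stop, fully open. About 2 N of friction; stays where it is left. Cover top 77 mm above the bench; spools stand clear under it.
- cover_grip (a point): Top centre of the cover's grip bar, an upright wooden bar 14 mm thick along the case's x, 70 mm long along its y, 34 mm high over the cover (top 110 mm above the bench); shut, it lies at x = +45 mm of the case.
- spool_1_mid (a point): Centre of the underside of a wooden thread spool standing upright on the bench, 34 mm in diameter, 51 mm high, 135 g with its weighted foot; its z is the spool's axis. Not there in every run.
- spool_1: The same spool as spool_1_mid; this origin lies about 15 mm off the spool's axis: use spool_1_mid.
- spool_2_mid (a point): Centre of the underside of a wooden thread spool standing upright on the bench, 40 mm in diameter, 44 mm high, 135 g with its weighted foot; its z is the spool's axis. Not there in every run.
- spool_2: The same spool as spool_2_mid; this origin lies about 15 mm off the spool's axis: use spool_2_mid.
- spool_3_mid (a point): Centre of the underside of a wooden thread spool standing upright on the bench, 34 mm in diameter, 51 mm high, 135 g with its weighted foot; its z is the spool's axis. Not there in every run.
- spool_3: The same spool as spool_3_mid; this origin lies about 15 mm off the spool's axis: use spool_3_mid.
- spool_4_mid (a point): Centre of the underside of a wooden thread spool standing upright on the bench, 35 mm in diameter, 46 mm high, 135 g with its weighted foot; its z is the spool's axis. Not there in every run.
- spool_4: The same spool as spool_4_mid; this origin lies about 15 mm off the spool's axis: use spool_4_mid.
- spool_5_mid (a point): Centre of the underside of a wooden thread spool standing upright on the bench, 34 mm in diameter, 51 mm high, 135 g with its weighted foot; its z is the spool's axis. Not there in every run.
- spool_5: The same spool as spool_5_mid; this origin lies about 15 mm off the spool's axis: use spool_5_mid.
- spool_6_mid (a point): Centre of the underside of a wooden thread spool standing upright on the bench, 34 mm in diameter, 51 mm high, 135 g with its weighted foot; its z is the spool's axis. Not there in every run.
- spool_6: The same spool as spool_6_mid; this origin lies about 15 mm off the spool's axis: use spool_6_mid.
- sanding_block: Bystander: wooden sanding block 35x86x27 mm, long side along its y; origin in the middle of its underside.
- seam_roller: Bystander: seam roller lying down, 38x128x26 mm, long side along its y; origin 8 mm or less from its middle, on its underside.
- crepe_rubber: Bystander: block of crepe rubber, 42x60x18 mm, long side along its y; origin in the middle of its underside.
- grey_box (a point): Centre of the top of a fixed grey box, 100x100 mm, 120 mm high, sides along world x and y.
- pencil_cup (a point): Centre of the rim of a fixed round pencil cup, 80 mm across, 95 mm high, with pencils and brushes standing up to about 200 mm.
There are look-alikes about, which are no part of the job. Leave any red or turquoise look-alike of the spool_5 alone.

How it is judged (in metres and radians):
On the way, in this order (a step that is already met when the one before it is completed fails the run):
1. the cover is slid fully open (value of joint cover above 0.145 m), for 0.2 s.
2. every spool that is there stands upright on the floor of a cell of its own, with the cover still open (value of joint cover above 0.12 m and x of spool_1_mid in the frame of case between -0.06 and 0.056 m and y of spool_1_mid in the frame of case between -0.067 and 0.067 m and z of spool_1_mid in the frame of case between 0.008 and 0.02 m and angle between each of spool_1_mid, spool_2_mid, spool_3_mid, spool_4_mid, spool_5_mid, spool_6_mid's own z axis and vertical below 0.15 rad and x of spool_2_mid in the frame of case between -0.06 and 0.056 m and y of spool_2_mid in the frame of case between -0.067 and 0.067 m and z of spool_2_mid in the frame of case between 0.008 and 0.02 m and x of spool_3_mid in the frame of case between -0.06 and 0.056 m and y of spool_3_mid in the frame of case between -0.067 and 0.067 m and z of spool_3_mid in the frame of case between 0.008 and 0.02 m and x of spool_4_mid in the frame of case between -0.06 and 0.056 m and y of spool_4_mid in the frame of case between -0.067 and 0.067 m and z of spool_4_mid in the frame of case between 0.008 and 0.02 m and x of spool_5_mid in the frame of case between -0.06 and 0.056 m and y of spool_5_mid in the frame of case between -0.067 and 0.067 m and z of spool_5_mid in the frame of case between 0.008 and 0.02 m and x of spool_6_mid in the frame of case between -0.06 and 0.056 m and y of spool_6_mid in the frame of case between -0.067 and 0.067 m and z of spool_6_mid in the frame of case between 0.008 and 0.02 m), for 0.3 s.
At the end, for the whole second after the job is handed in: The cover is home within 4 mm; every spool that is there stands upright (within 0.15 rad), at rest, on the floor of a cell of its own (a cell holds only one); no bystander has moved 50 mm (value of joint cover below 0.004 m and x of spool_1_mid in the frame of case between -0.06 and 0.056 m and y of spool_1_mid in the frame of case between -0.067 and 0.067 m and z of spool_1_mid in the frame of case between 0.008 and 0.02 m and angle between each of spool_1_mid, spool_2_mid, spool_3_mid, spool_4_mid, spool_5_mid, spool_6_mid's own z axis and vertical below 0.15 rad and x of spool_2_mid in the frame of case between -0.06 and 0.056 m and y of spool_2_mid in the frame of case between -0.067 and 0.067 m and z of spool_2_mid in the frame of case between 0.008 and 0.02 m and x of spool_3_mid in the frame of case between -0.06 and 0.056 m and y of spool_3_mid in the frame of case between -0.067 and 0.067 m and z of spool_3_mid in the frame of case between 0.008 and 0.02 m and x of spool_4_mid in the frame of case between -0.06 and 0.056 m and y of spool_4_mid in the frame of case between -0.067 and 0.067 m and z of spool_4_mid in the frame of case between 0.008 and 0.02 m and x of spool_5_mid in the frame of case between -0.06 and 0.056 m and y of spool_5_mid in the frame of case between -0.067 and 0.067 m and z of spool_5_mid in the frame of case between 0.008 and 0.02 m and x of spool_6_mid in the frame of case between -0.06 and 0.056 m and y of spool_6_mid in the frame of case between -0.067 and 0.067 m and z of spool_6_mid in the frame of case between 0.008 and 0.02 m and linear speed of each of spool_1, spool_2, spool_3, spool_4, spool_5, spool_6 below 0.02 m/s and distance of each of sanding_block, seam_roller, crepe_rubber from where it was at the start of the episode below 0.05 m); the robot touches nothing.
It fails at once if a bystander is pushed 50 mm or more from its place (distance of any of sanding_block, seam_roller, crepe_rubber from where it was at the start of the episode above 0.05 m).
Of spool_1, spool_2, spool_3, spool_4, spool_5, spool_6 only 4 to 6 are there at a start; the rules pass over those that are not, and their reading is None.
At some moment in a run one of spool_1, spool_2, spool_3, spool_4, spool_5, spool_6 may be knocked a few centimetres aside while the robot is not near it.
It also fails if it takes over 210 s, if anything falls off the work surface, if the arm or the gripper's body presses on something with over 40 N, if the wrist force passes 120 N, or if a joint passes its speed limit or range.

ROBOT

A 6-joint arm with a two-finger parallel gripper is mounted at the origin on the work surface; the furniture and walls round the work are solid. World frame = base frame: x ahead of the robot, y to its left, z up, the work surface at z = 0. Lengths are in mm, angles in rad, forces in N, time in s.
With the tool pointing down it reaches from about 375 to 925 mm from the base axis. Payload 5.7 kg.
Tool frame: the origin (TCP) lies midway between the tips of the shut fingers; the grasp point (between the pads) lies r.tcp_to_grasp behind it (r.tcp_to_grasp is the distance from the TCP to the grasp point, in mm); z points along the fingers, x is the direction in which the jaws open and shut, and the axes are right-handed (so a half turn about z gives the same grasp; the last joint's range is limited). The gripper opens to 85 mm and grips with 20 to 120 N. Pads are 22 mm wide; open, the fingers measure 114 mm over their backs; the gripper's body (76 mm by 85 mm) begins 54 mm behind the grasp point. The pads swing forward as they close: fully open they stand 13 mm farther back than shut.
Start: joints at [-1.285, 0.359, 1.51, -0, 1.272, -0.115], TCP at [234.075, -552.424, 231.267] pointing down, gripper open.
Joint ranges: [-2.97, 2.97], [-1.01, 2.36], [0.21, 2.38], [-0.96, 4.11], [0.2, 2.71], [-2.98, 2.98]. Speed limits (rad/s): [2.39, 2.39, 3.14, 3.14, 3.14, 3.14].

INTERFACE

Orientations are given as a unit quaternion [x, y, z, w].
In Python, from rig import r, viewer, hand_in gives the robot as it stands.
- The arm moves only by the tool send_rows, never from a script. Its argument "moves" is a list of rows, each a list of 7 numbers: the opening, from 0 (shut) to 1 (fully open), then the shift along the tool's x, y, z in m, then the turn, a rotation vector about the tool's x, y, z in degrees. A call has 1 to 20 rows; each row shifts and turns the commanded pose from where the row before left it, along the tool's axes as they then stand; what a row does not reach is not made up. A row lasts 1/8 s, in which the tool goes at most 62.5 mm and 10.7 degrees, less where a joint would pass 70% of its speed; a pose out of reach is approached as far as the arm can. A call with a gripper value outside its range is refused whole. The fingers move at their own pace and stop on an object; "newtons" is the grip in N (left out, the last holds). Time passes only in rows, so rows that do not move let the fingers close. It gives the time, the measured TCP pose, the force and the opening at its end, in the units of the state.
- r.state(): the state, without advancing time (a new reading comes with each control period).
- viewer.get_image(name): name is "scene" or "top"; returns a dict with "pixels" (480x640x3 uint8, blue, green, red), "vfov" (degrees; the focal length in pixels is half the picture's height over the tangent of half this angle, whatever the lens; pixels are square), "cx", "cy" (the principal point, pixels), "T" (4x4, takes a point from camera to world coordinates). Camera axes: x right, y up, looking along -z (the intrinsics and any distortion apply to the point x, -y, -z); pixel columns grow to the right and rows downward; lengths in mm; the calibration is good to about 2 mm. A picture is of the moment at which its call begins. There is no depth.
- hand_in(): hands the job in, once; it reports no verdict.
The state is a dict: "time": time; "qpos": joint angles; "joint_velocities": joint speeds; "effort": joint torques, N m; "ee_pos": TCP position; "orientation": TCP orientation; "wrist_force": force on the tool from outside, world axes, zero at the start; "moment": the same for the moment, N m; "gripper_width": finger opening in mm.
Only numpy, scipy, OpenCV 4.12 (cv2) and the standard library are available. Lean on these libraries where they do the work, as an engineer would, in place of code of your own. Each camera call takes 0.05 s, during which the arm holds its last target.

## Working session

There is one attempt and no reset: what is moved stays moved. The work goes in short steps, Python scripts to look and compute and a tool call to move; the robot and the scene stay as the last step left them, time stands still between calls to the robot, and variables do not carry over. Pictures are saved under pics/ and viewed, and the job is handed in when it is done.

Besides the shell and the picture viewer there is one more tool, called after "Call:" in YAML: its name, and indented under it one key for each argument. send_rows: Moves the arm, as the interface text tells. Its arguments: {"type":"object","properties":{"moves":{"type":"array","items":{"type":"array","items":{"type":"number"}}},"newtons":{"type":"number"}},"required":["moves"]}

```bash
ls; mkdir -p pics
python3 - <<'E'
from rig import r, viewer
import cv2, numpy as np
print(r.state()); print(r.tcp_to_grasp)
for n in ("scene","top"):
    d=viewer.get_image(n); cv2.imwrite(f"pics/{n}0.png",d["pixels"]); print(n,{k:(v.tolist() if hasattr(v,'tolist') else v) for k,v in d.items() if k!="pixels"})
E
```

```text
pics
{'time': 0.0, 'qpos': array([-1.28509275e+00,  3.59519067e-01,  1.51145743e+00, -2.85944850e-05,
        1.27251039e+00, -1.15121238e-01]), 'joint_velocities': array([-0.00039976,  0.00175565,  0.00085074,  0.00127905,  0.00038723,
        0.00016609]), 'effort': array([ 1.27865955e-03, -5.27616441e+01, -2.78620148e+01,  2.74207332e-04,
        1.30900182e-02, -3.96416084e-06]), 'ee_pos': array([ 233.88005165, -551.78001058,  230.43571558]), 'orientation': array([ 8.33721905e-01, -5.52183745e-01, -7.33129677e-04, -5.99776705e-04]), 'wrist_force': array([-0.5241184 , -0.10084082, -0.29660525]), 'moment': array([-0.01756514,  0.02007561, -0.00754887]), 'gripper_width': 85.51451529318116}
18.700000000000003
scene {'vfov': 52.29807565671779, 'cx': 318.98555391004254, 'cy': 243.10625146706377, 'T': [[-0.8406740883334737, 0.32988498080049056, -0.4294682487064012, 133.86286345253086], [-0.5415407377493165, -0.5133347901919829, 0.6657484679189873, 909.4060495389748], [-0.0008405727864075944, 0.792252038571573, 0.6101934126296169, 769.7524642973588], [0.0, 0.0, 0.0, 1.0]]}
top {'vfov': 42.1803037198804, 'cx': 320.33178784399587, 'cy': 245.07847491685465, 'T': [[0.012571404793612712, 0.9751803880683404, -0.22105467764423442, 268.16843631743603], [-0.9999099740166197, 0.01329730945133627, 0.00179594639080306, 174.9099000721905], [0.004690804152634081, 0.22101219941043218, 0.97525976235471, 1492.0978759939828], [0.0, 0.0, 0.0, 1.0]]}
```

View pics/top0.png

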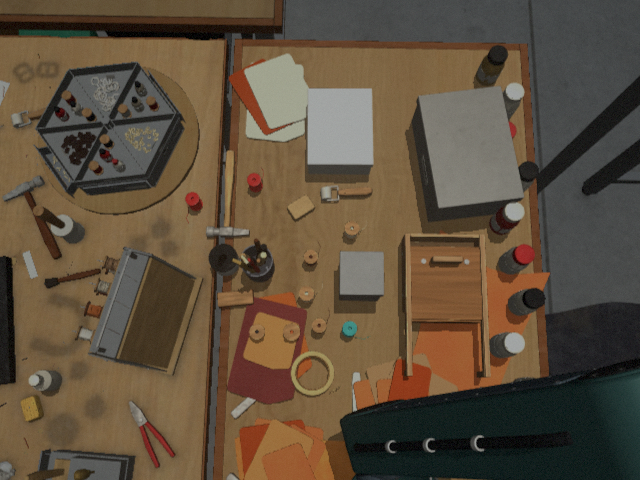

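View pics/scene0.png

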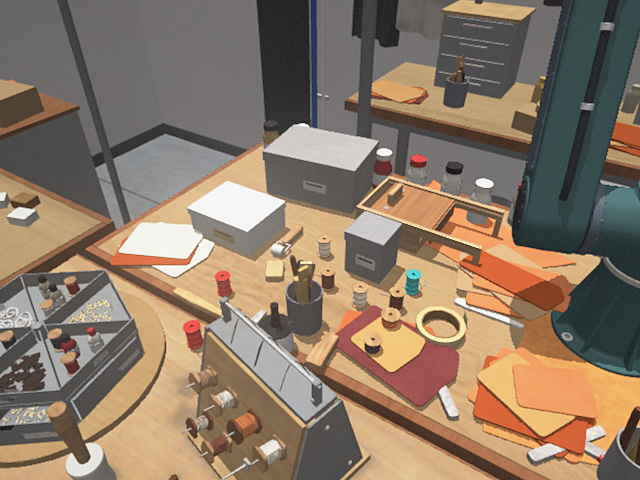

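```bash
cat > h.py <<'E'
import numpy as np, cv2
from rig import r, viewer
def cam(n):
    d=viewer.get_image(n); return d
def proj(d,P):
    P=np.atleast_2d(P).astype(float); T=np.array(d["T"]); f=240/np.tan(np.radians(d["vfov"]/2))
    q=(P-T[:3,3])@T[:3,:3]
    return np.c_[d["cx"]+f*q[:,0]/-q[:,2], d["cy"]-f*q[:,1]/-q[:,2]]
def ray(d,u,v):
    T=np.array(d["T"]); f=240/np.tan(np.radians(d["vfov"]/2))
    w=T[:3,:3]@np.array([(u-d["cx"])/f,-(v-d["cy"])/f,-1]); return T[:3,3],w/np.linalg.norm(w)
def onz(d,u,v,z):
    o,w=ray(d,u,v); return o+w*(z-o[2])/w[2]
def crop(d,u0,v0,u1,v1,s,name):
    cv2.imwrite("pics/"+name,cv2.resize(d["pixels"][v0:v1,u0:u1],None,fx=s,fy=s,interpolation=cv2.INTER_CUBIC))
E
python3 - <<'E'
from h import *
d=cam("top"); print(d.keys())
crop(d,210,210,410,350,4,"c1.png"); crop(d,390,220,550,400,3,"c2.png")
crop(cam("scene"),260,170,520,380,3,"c3.png")
E
```

```text
dict_keys(['pixels', 'vfov', 'cx', 'cy', 'T'])
```

View pics/c1.png

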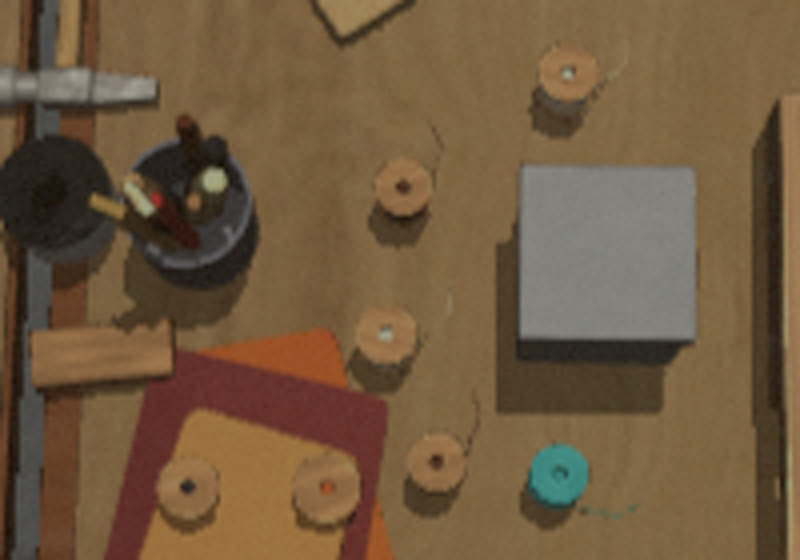

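View pics/c2.png

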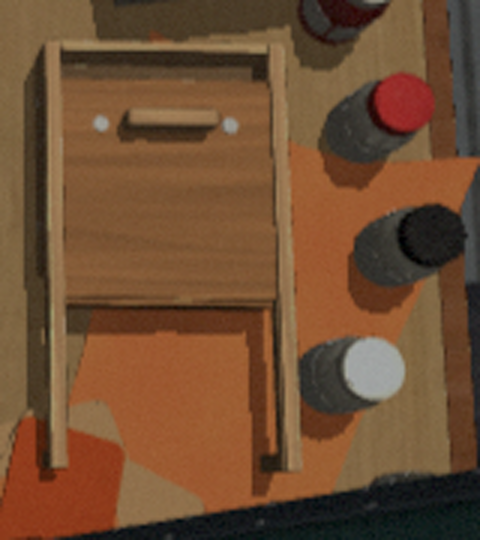

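View pics/c3.png

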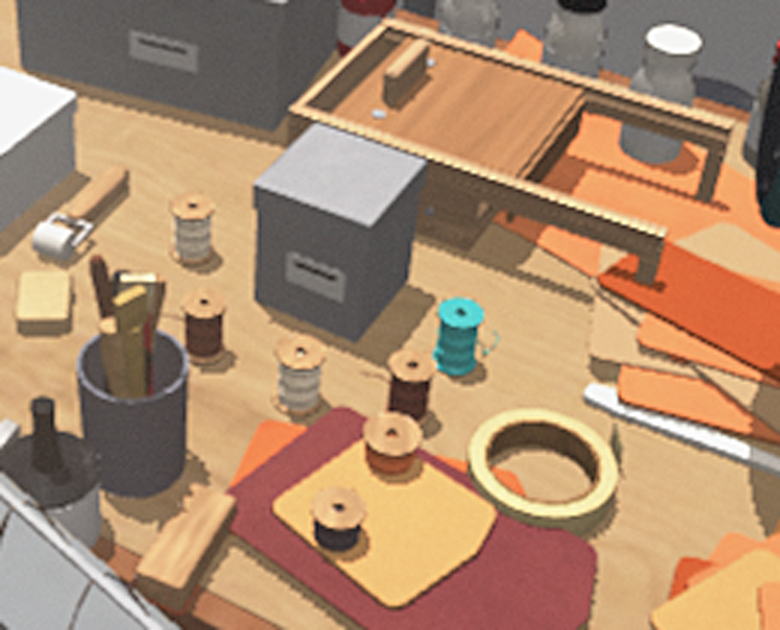

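Run:
```python
from h import *
d=cam("top")
def P(U,V,s,u0,v0,z): return onz(d,(U+.5)/s-.5+u0,(V+.5)/s-.5+v0,z)
for n,U,V,z in [("BL",44,42,83),("BR",284,44,83),("FLo",49,467,83),("FLi",67,467,83),("FRi",282,470,83),("FRo",300,470,83),("gripL",128,117,110),("gripR",219,118,110),("coverfL",64,304,77),("coverfR",277,304,77)]:
    print(n,P(U,V,3,390,220,z).round(1))
H=[51,51,51,51,46,44]
for (U,V),h in zip([(568,73),(403,187),(386,335),(436,462),(188,487),(327,488)],H): print("spool",P(U,V,4,210,210,h).round(1))
for U,V in [(519,167),(694,167),(519,340),(694,340)]: print("grey",P(U,V,4,210,210,120).round(1))
print("turq",P(560,473,4,210,210,51).round(1))
s=cam("scene"); c=s
def S(U,V,z): return onz(s,(U+.5)/3-.5+260,(V+.5)/3-.5+170,z).round(1)
for n,(U,V),z in zip(["w1","b1","w2","b2","nv","or"],[(193,207),(204,303),(300,354),(412,366),(338,508),(392,432)],H): print(n,S(U,V,z))
print("back near corner",S(293,106,83),"front L outer",S(663,235,83), "front R",S(742,122,83),"backfar",S(388,22,83))
```

```text
BL [617.5 -23.3  83. ]
BR [ 618.5 -210.1   83. ]
FLo [293.9 -21.4  83. ]
FLi [294.1 -34.7  83. ]
FRi [ 293.9 -193.8   83. ]
FRo [ 294.1 -207.1   83. ]
gripL [553.3 -82.  110. ]
gripR [ 553.5 -150.9  110. ]
coverfL [415.  -35.8  77. ]
coverfR [ 417.1 -197.2   77. ]
spool [638.  98.  51.]
spool [567.1 195.5  51. ]
spool [478.8 203.9  51. ]
spool [405.4 173.8  51. ]
spool [389.6 316.8  46. ]
spool [390.3 236.6  44. ]
grey [565.2 129.2 120. ]
grey [566.5  30.5 120. ]
grey [466.9 128.7 120. ]
grey [468.2  31.5 120. ]
turq [400.  102.3  51. ]
w1 [639.1 103.7  51. ]
b1 [568.4 199.9  51. ]
w2 [480.8 210.1  51. ]
b2 [407.7 178.   51. ]
nv [391.9 319.4  46. ]
or [393.4 237.7  44. ]
back near corner [621.2 -27.4  83. ] front L outer [298.4 -23.1  83. ] front R [ 291.9 -209.9   83. ] backfar [ 616.6 -199.8   83. ]
```

Call:
send_rows:
  moves:
    - [0.6,0,0,0,0,0,-9.5]
    - [0.6,0,0,0,0,0,-9.5]
    - [0.6,0,0,0,0,0,-9.5]
    - [0.6,0,0,0,0,0,-9.5]
    - [0.6,0,0,0,0,0,-9.5]
    - [0.6,0,0,0,0,0,-9.5]
    - [0.6,0,0,0,0,0,-9.5]
    - [0.6,0,0,0,0,0,0]

```text
time: 1.3
ee_pos: [234.1, -552.4, 231.2]
orientation: [1.0, -0.005, -0.0, -0.0]
wrist_force: [-0.5, -0.5, -0.4]
gripper_width: 50.9
```

Call:
send_rows:
  moves:
    - [0.6,0.0265,-0.0365,0,0,0,0]
    - [0.6,0.0265,-0.0365,0,0,0,0]
    - [0.6,0.0265,-0.0365,0,0,0,0]
    - [0.6,0.0265,-0.0365,0,0,0,0]
    - [0.6,0.0265,-0.0365,0,0,0,0]
    - [0.6,0.0265,-0.0365,0,0,0,0]
    - [0.6,0.0265,-0.0365,0,0,0,0]
    - [0.6,0.0265,-0.0365,0,0,0,0]
    - [0.6,0.0265,-0.0365,0,0,0,0]
    - [0.6,0.0265,-0.0365,0,0,0,0]
    - [0.6,0.0265,-0.0365,0,0,0,0]
    - [0.6,0.0265,-0.0365,0,0,0,0]
    - [0.6,0,0,0.03,0,0,0]
    - [0.6,0,0,0,0,0,0]

```text
time: 3.05
ee_pos: [554.5, -116.3, 199.4]
orientation: [1.0, -0.006, -0.002, -0.001]
wrist_force: [0.1, 0.7, 0.3]
gripper_width: 51.3
```

Run:
```python
from h import *
crop(cam("scene"),340,110,540,280,4,"c4.png")
```

```text
(no output)
```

View pics/c4.png

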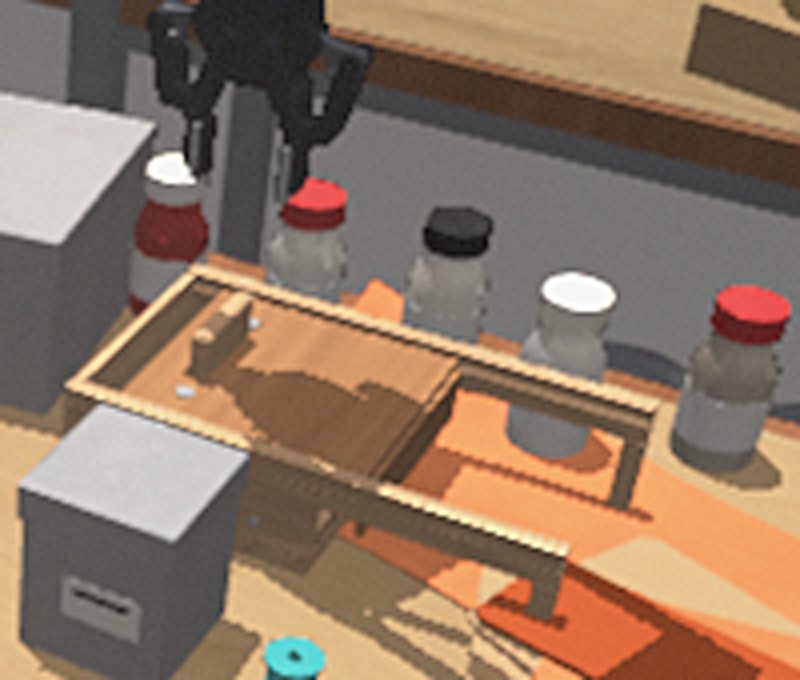

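Call:
send_rows:
  moves:
    - [0.6,0,0,0.023,0,0,0]
    - [0.6,0,0,0.023,0,0,0]
    - [0.6,0,0,0.023,0,0,0]
    - [0.6,0,0,0.023,0,0,0]
    - [0.6,0,0,0.022,0,0,0]
    - [0.3,0,0,0,0,0,0]
    - [0.15,0,0,0,0,0,0]
    - [0.1,0,0,0,0,0,0]
    - [0.1,0,0,0,0,0,0]
    - [0.1,0,0,0,0,0,0]
  newtons: 30

```text
time: 4.35
ee_pos: [557.2, -118.1, 88.7]
orientation: [1.0, -0.005, 0.001, 0.001]
wrist_force: [-1.3, -1.7, 6.3]
gripper_width: 13.6
```

Run:
```python
from h import *
s=r.state();print(s["ee_pos"],s["wrist_force"],s["moment"],s["gripper_width"])
crop(cam("scene"),340,110,540,280,4,"c5.png")
s=r.state();print(s["ee_pos"],s["wrist_force"])
```

```text
[ 557.18772401 -118.11433015   88.74879429] [-1.30001564 -1.73274095  6.29344201] [-0.27736085  0.2227049   0.2463143 ] 13.576791442437804
[ 557.22171019 -118.15839329   88.76350681] [-0.23177873 -1.7482998   6.50683045]
```

View pics/c5.png

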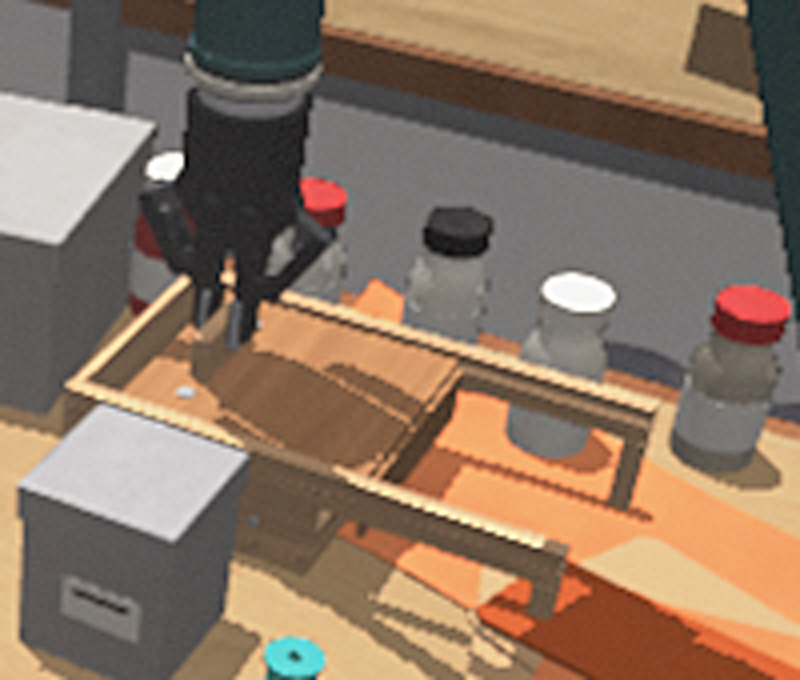

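Call:
send_rows:
  moves:
    - [0.1,-0.01,0,-0.003,0,0,0]
    - [0.1,-0.015,0,0,0,0,0]
    - [0.1,-0.015,0,0,0,0,0]
    - [0.1,-0.015,0,0,0,0,0]
    - [0.1,-0.015,0,0,0,0,0]
    - [0.1,-0.015,0,0,0,0,0]
    - [0.1,-0.015,0,0,0,0,0]
    - [0.1,-0.015,0,0,0,0,0]
    - [0.1,-0.01,0,0,0,0,0]
    - [0.1,-0.005,0,0,0,0,0]
    - [0.1,0,0,0,0,0,0]

```text
time: 5.78
ee_pos: [424.3, -117.8, 88.9]
orientation: [1.0, -0.004, -0.001, 0.001]
wrist_force: [-1.3, -14.0, -24.3]
gripper_width: 13.3
```

Call:
send_rows:
  moves:
    - [0.1,-0.004,0,0,0,0,0]
    - [0.1,-0.003,0,0,0,0,0]
    - [0.1,0,0,0,0,0,0]

```text
time: 6.15
ee_pos: [421.3, -117.9, 89.0]
orientation: [1.0, -0.005, 0.002, 0.001]
wrist_force: [10.9, -8.4, -36.4]
gripper_width: 13.6
```

Call:
send_rows:
  moves:
    - [0.1,0,0,0,0,0,0]
    - [0.6,0,0,0,0,0,0]
    - [0.6,0,0,0,0,0,0]
    - [0.6,0,0,-0.03,0,0,0]
    - [0.6,0,0,-0.04,0,0,0]
    - [0.6,0,0,-0.04,0,0,0]
    - [0.6,0,0,0,0,0,0]

```text
time: 7.02
ee_pos: [421.1, -116.8, 203.5]
orientation: [1.0, -0.005, 0.003, 0.001]
wrist_force: [0.4, -1.1, -0.5]
gripper_width: 51.6
```

Call:
send_rows:
  moves:
    - [0.75,0,-0.04,0,0,0,0]
    - [0.75,0,-0.045,0,0,0,0]
    - [0.75,0,-0.045,0,0,0,0]
    - [0.75,0,-0.04,0,0,0,0]
    - [0.75,0,0,0,0,0,0]

```text
time: 7.65
ee_pos: [419.4, 56.0, 199.6]
orientation: [1.0, -0.003, -0.001, -0.0]
wrist_force: [0.3, -0.9, 0.0]
gripper_width: 64.1
```

Run:
```python
from h import *
d=cam("top");s=cam("scene")
cv2.imwrite("pics/top1.png",d["pixels"]);cv2.imwrite("pics/scene1.png",s["pixels"])
crop(d,390,220,550,400,3,"c6.png")
```

```text
(no output)
```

View pics/top1.png

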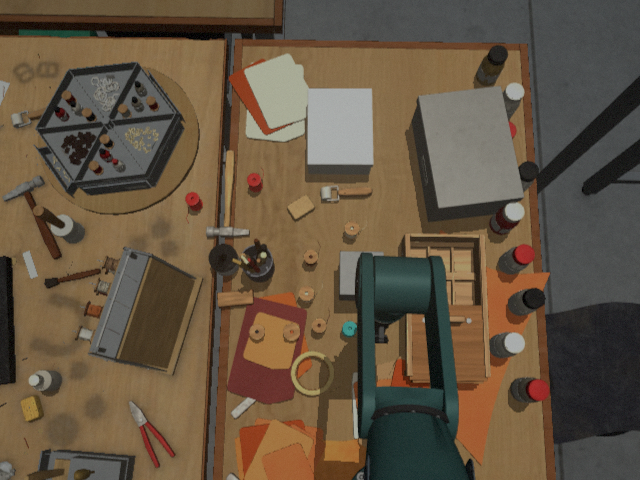

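View pics/scene1.png

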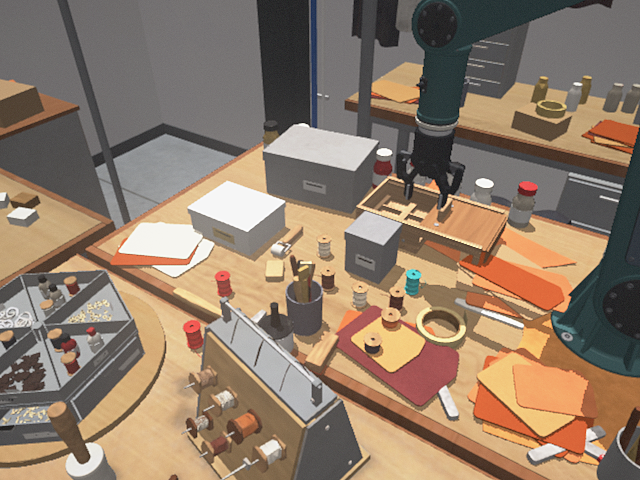

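View pics/c6.png

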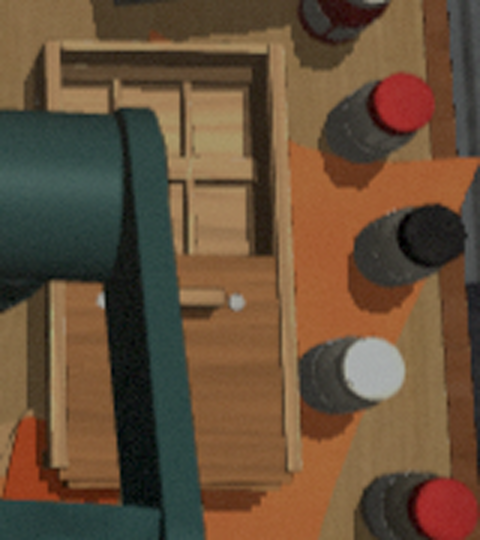

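Run:
```python
from h import *
d=cam("top")
def P(U,V,z): return onz(d,(U+.5)/3-.5+390,(V+.5)/3-.5+220,z).round(1)
print("div+28",P(116,115,30),P(185,115,30),P(187,220,30),"cross top/bot",P(220,158,30),P(220,181,30),"back edge",P(220,80,30))
print("cover back edge",P(230,255,77),"grip R end",P(223,298,110))
```

```text
div+28 [571.3 -87.3  30. ] [ 572.1 -142.6   30. ] [ 487.4 -141.3   30. ] cross top/bot [ 537.5 -169.3   30. ] [ 518.9 -168.6   30. ] back edge [ 601.2 -171.7   30. ]
cover back edge [ 453.9 -163.    77. ] grip R end [ 417.5 -148.7  110. ]
```

Call:
send_rows:
  moves:
    - [0.75,-0.003,-0.04,0,0,0,0]
    - [0.75,-0.004,-0.04,0,0,0,0]
    - [0.75,-0.003,-0.04,0,0,0,0]
    - [0.75,0,0,0.04,0,0,0]
    - [0.75,0,0,0.04,0,0,0]
    - [0.75,0,0,0.03,0,0,0]
    - [0.75,0,0,0,0,0,0]

```text
time: 8.68
ee_pos: [410.2, 172.4, 88.6]
orientation: [1.0, -0.006, -0.003, 0.001]
wrist_force: [-0.7, -0.8, 0.2]
gripper_width: 63.8
```

Run:
```python
from h import *
s=cam("scene")
crop(s,320,200,480,340,5,"c7.png")
```

```text
(no output)
```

View pics/c7.png

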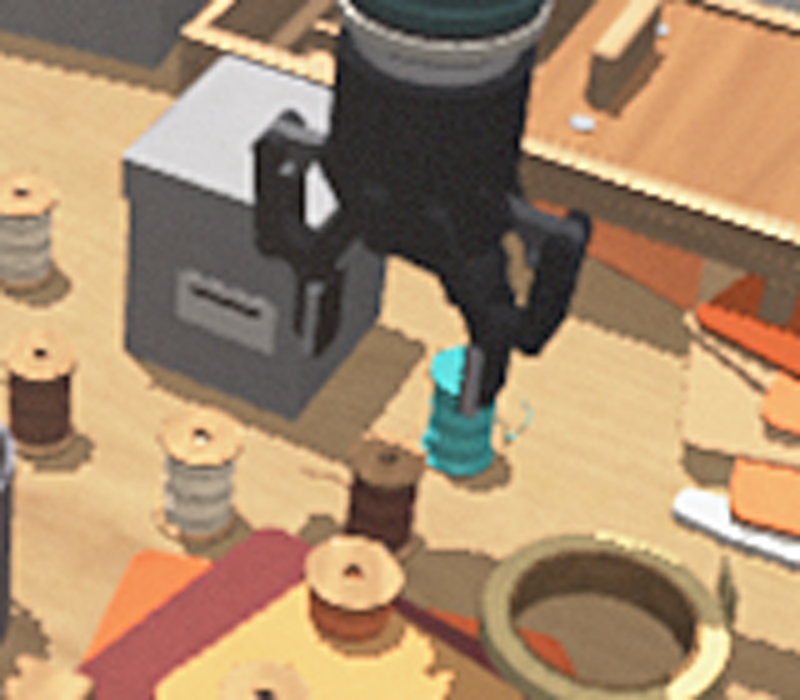

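Call:
send_rows:
  moves:
    - [0.75,-0.001,-0.0035,0.03,0,0,0]
    - [0.75,0,0,0.025,0,0,0]
    - [0.75,0,0,0.014,0,0,0]
    - [0.75,0,0,0,0,0,0]
    - [0.5,0,0,0,0,0,0]
    - [0.3,0,0,0,0,0,0]
    - [0.1,0,0,0,0,0,0]
    - [0.1,0,0,0,0,0,0]
    - [0.1,0,0,0,0,0,0]
  newtons: 40

```text
time: 9.85
ee_pos: [411.4, 177.6, 22.4]
orientation: [1.0, -0.005, 0.001, -0.0]
wrist_force: [-1.3, -0.8, 5.6]
gripper_width: 32.5
```

Run:
```python
from h import *
s=cam("scene");d=cam("top")
crop(s,320,200,480,340,5,"c8.png"); crop(d,210,210,410,350,4,"c9.png")
```

```text
(no output)
```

View pics/c8.png

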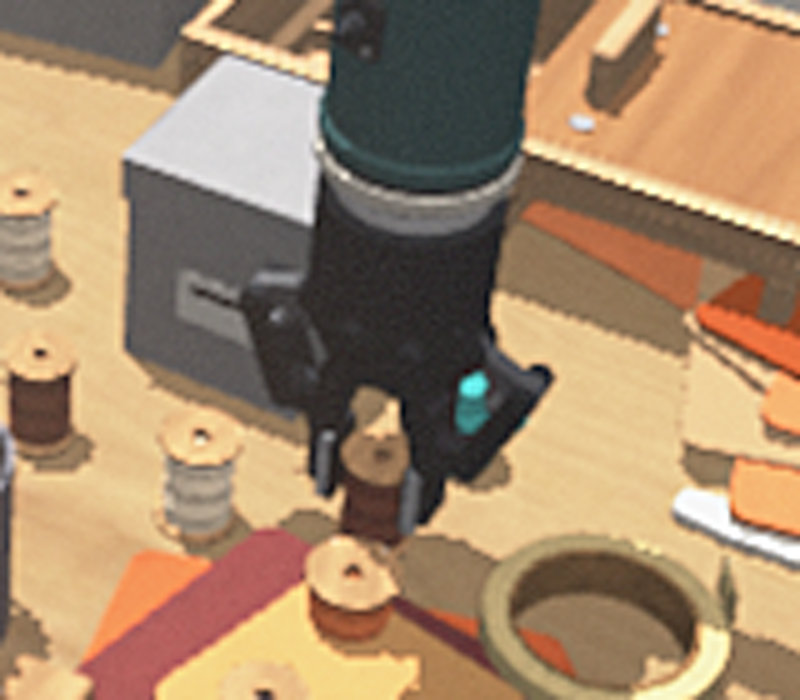

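View pics/c9.png

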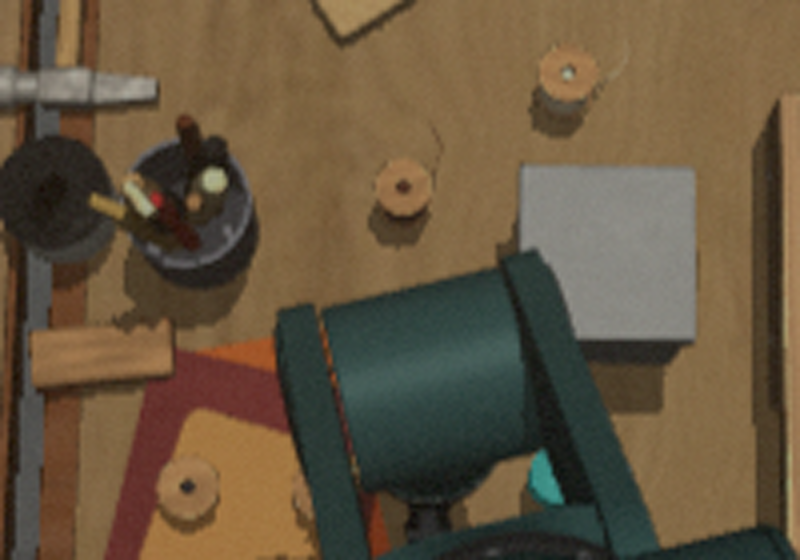

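Call:
send_rows:
  moves:
    - [0.1,0,0,-0.015,0,0,0]
    - [0.1,0,0,-0.03,0,0,0]
    - [0.1,0,0,-0.04,0,0,0]
    - [0.1,0,0,-0.04,0,0,0]
    - [0.1,0,0,-0.04,0,0,0]
    - [0.1,0,0,0,0,0,0]

```text
time: 10.7
ee_pos: [413.3, 178.1, 189.7]
orientation: [1.0, -0.005, 0.004, -0.001]
wrist_force: [-0.0, -0.4, -0.3]
gripper_width: 32.3
```

Run:
```python
from h import *
s=cam("scene"); print(r.state()["ee_pos"])
crop(s,320,140,480,280,5,"c10.png")
```

```text
[411.86569911 177.75166232 187.89488633]
```

View pics/c10.png

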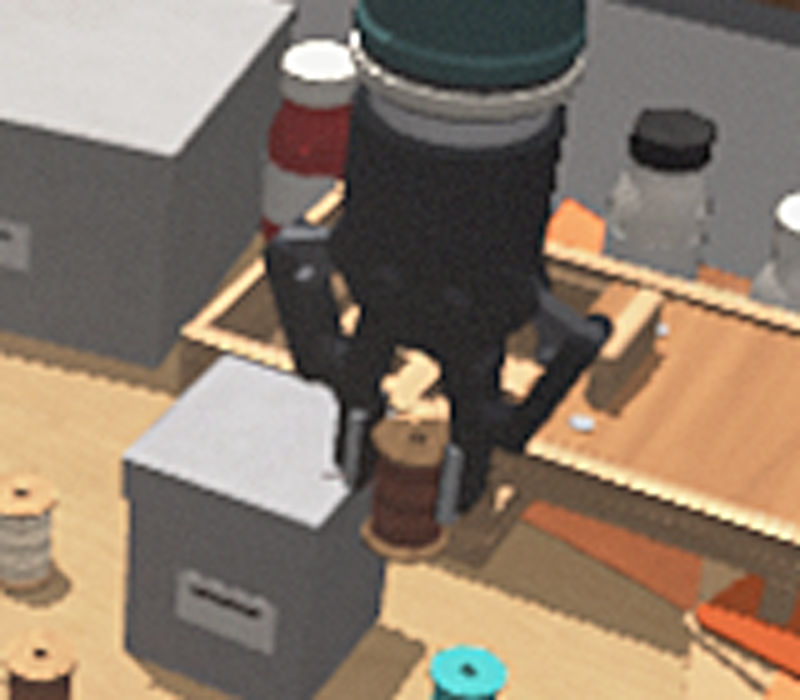

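Run:
```python
from h import *
s=cam("scene")
print(onz(s,(418.5)/5-.5+320,438.5/5-.5+140,216.5), r.state()["ee_pos"])
# TCP predicted pixel
print((proj(s,[[411.9,177.7,188],[411.9,177.7,206.7]])-[320,140])*5)
```

```text
[413.41993555 175.20736994 216.5       ] [410.7343869  177.45475034 186.62119979]
[[409.27451991 499.17114532]
 [414.21029181 460.86206097]]
```

Call:
send_rows:
  moves:
    - [0.1,0.008,0.0175,0,0,0,0]
    - [0.1,0.0157,0.035,0,0,0,0]
    - [0.1,0.0157,0.035,0,0,0,0]
    - [0.1,0.0157,0.035,0,0,0,0]
    - [0.1,0.0157,0.035,0,0,0,0]
    - [0.1,0.0157,0.035,0,0,0,0]
    - [0.1,0.0157,0.035,0,0,0,0]
    - [0.1,0.0157,0.035,0,0,0,0]
    - [0.1,0.0157,0.035,0,0,0,0]
    - [0.1,0.0157,0.035,0,0,0,0]
    - [0.1,0.008,0.0175,0,0,0,0]
    - [0.1,0,0,0.03,0,0,0]
    - [0.1,0,0,0.03,0,0,0]
    - [0.1,0,0,0,0,0,0]
    - [0.1,0,0,0,0,0,0]

```text
time: 12.68
ee_pos: [565.0, -173.6, 126.6]
orientation: [1.0, -0.004, -0.0, -0.0]
wrist_force: [0.2, -0.4, -0.5]
gripper_width: 32.2
```

Run:
```python
from h import *
s=cam("scene");d=cam("top"); print(r.state()["ee_pos"])
crop(s,340,110,500,250,5,"c11.png")
crop(d,390,220,510,310,6,"c12.png")
```

```text
[ 565.76590388 -174.0613991   127.50982384]
```

View pics/c11.png

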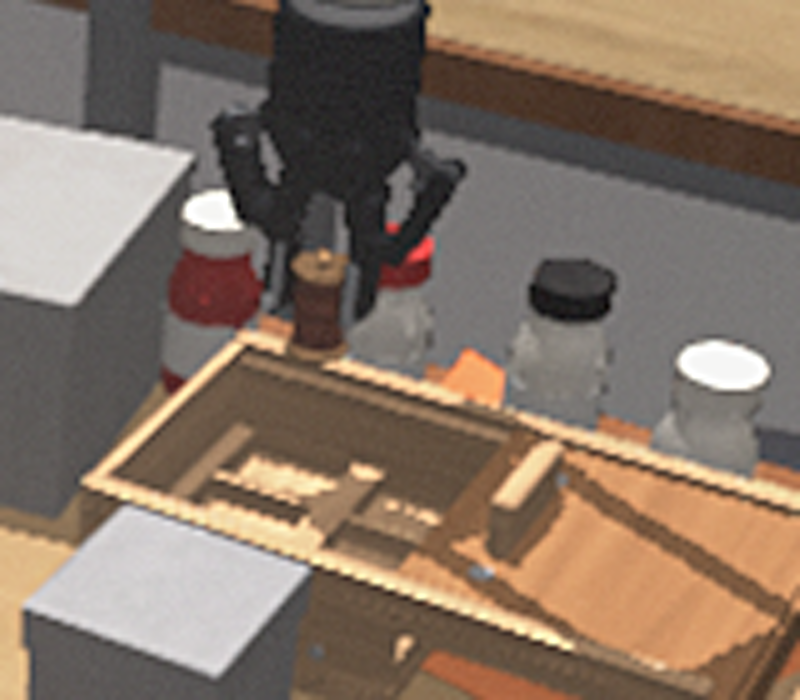

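View pics/c12.png

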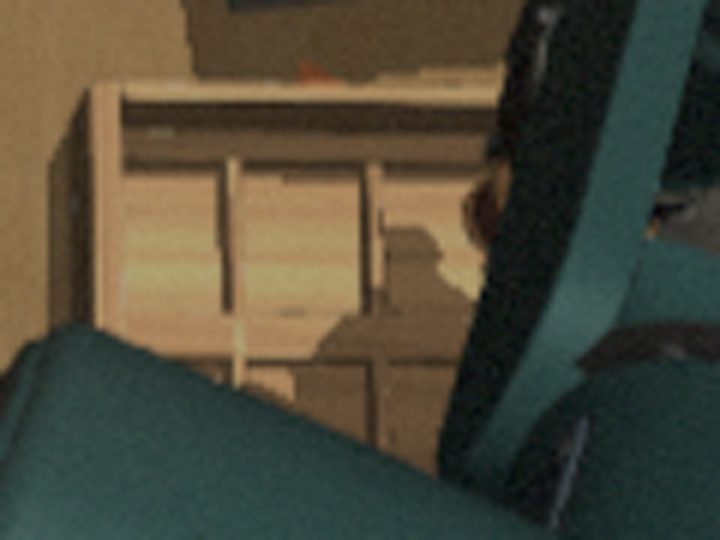

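Call:
send_rows:
  moves:
    - [0.1,0.001,-0.002,0.025,0,0,0]
    - [0.1,0,0,0.025,0,0,0]
    - [0.1,0,0,0.02,0,0,0]
    - [0.1,0,0,0.012,0,0,0]
    - [0.1,0,0,0.005,0,0,0]
    - [0.1,0,0,0,0,0,0]
    - [0.1,0,0,0,0,0,0]

```text
time: 13.65
ee_pos: [566.6, -172.3, 40.1]
orientation: [1.0, -0.005, 0.001, 0.0]
wrist_force: [0.1, -0.7, -0.7]
gripper_width: 32.6
```

Call:
send_rows:
  moves:
    - [0.1,0,0,0.002,0,0,0]
    - [0.1,0,0,0.002,0,0,0]
    - [0.1,0,0,0,0,0,0]
    - [0.1,0,0,0,0,0,0]

```text
time: 14.15
ee_pos: [566.3, -172.1, 36.4]
orientation: [1.0, -0.005, 0.0, 0.0]
wrist_force: [-1.6, 1.4, 8.2]
gripper_width: 32.5
```

Call:
send_rows:
  moves:
    - [0.45,0,0,0,0,0,0]
    - [0.55,0,0,0,0,0,0]
    - [0.55,0,0,0,0,0,0]
    - [0.55,0,0,-0.02,0,0,0]
    - [0.55,0,0,-0.04,0,0,0]
    - [0.55,0,0,-0.05,0,0,0]
    - [0.75,0,0,-0.05,0,0,0]
    - [0.75,-0.008,-0.035,0,0,0,0]
    - [0.75,-0.008,-0.038,0,0,0,0]
    - [0.75,-0.008,-0.038,0,0,0,0]
    - [0.75,-0.008,-0.038,0,0,0,0]
    - [0.75,-0.008,-0.038,0,0,0,0]
    - [0.75,-0.008,-0.038,0,0,0,0]
    - [0.75,-0.008,-0.038,0,0,0,0]
    - [0.75,-0.008,-0.038,0,0,0,0]
    - [0.75,-0.008,-0.038,0,0,0,0]
    - [0.75,-0.008,-0.038,0,0,0,0]
    - [0.75,0,0,0,0,0,0]

```text
time: 16.4
ee_pos: [488.7, 207.8, 195.2]
orientation: [1.0, -0.003, -0.0, -0.0]
wrist_force: [-0.4, -0.3, -0.7]
gripper_width: 63.9
```

Run:
```python
from h import *
s=cam("scene");d=cam("top"); print(r.state()["ee_pos"])
crop(s,340,110,500,250,5,"c13.png")
cv2.imwrite("pics/top2.png",d["pixels"]);cv2.imwrite("pics/scene2.png",s["pixels"])
```

```text
[489.25587237 205.63355084 195.15982985]
```

View pics/c13.png

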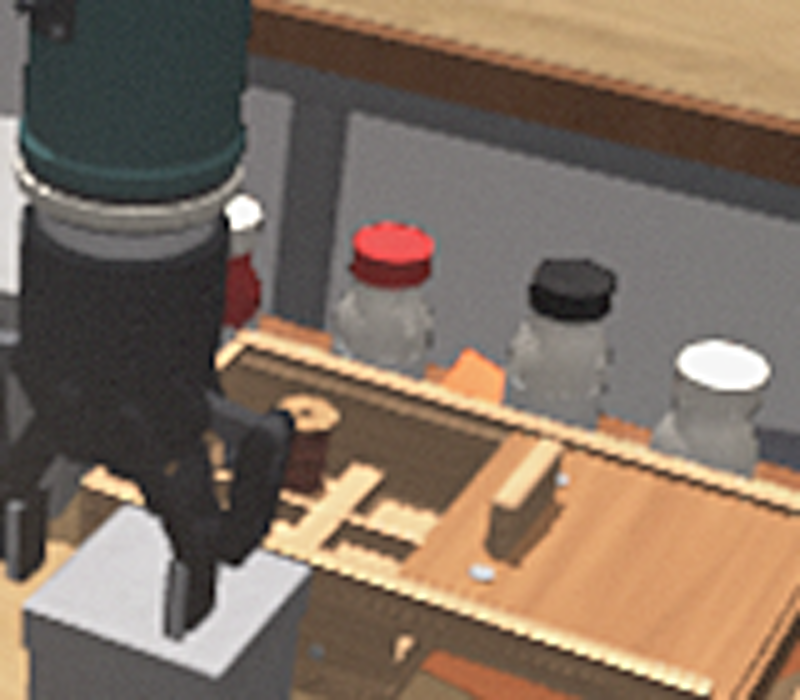

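View pics/top2.png

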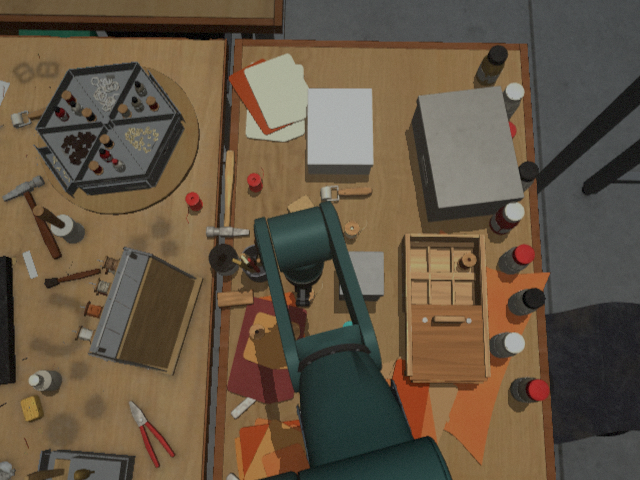

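View pics/scene2.png

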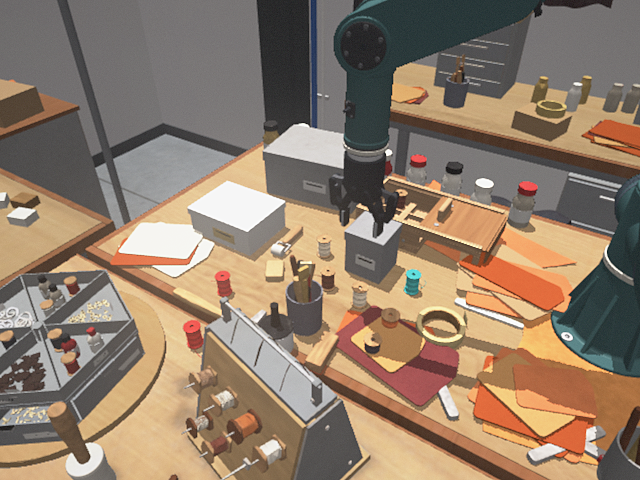

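Call:
send_rows:
  moves:
    - [0.75,-0.006,-0.001,0.02,0,0,0]
    - [0.75,0,0,0.04,0,0,0]
    - [0.75,0,0,0.04,0,0,0]
    - [0.75,0,0,0.04,0,0,0]
    - [0.75,0,0,0.023,0,0,0]
    - [0.75,0,0,0.012,0,0,0]
    - [0.75,0,0,0,0,0,0]
    - [0.5,0,0,0,0,0,0]
    - [0.3,0,0,0,0,0,0]
    - [0.1,0,0,0,0,0,0]
    - [0.1,0,0,0,0,0,0]
    - [0.1,0,0,0,0,0,0]

```text
time: 18.0
ee_pos: [484.3, 207.0, 21.6]
orientation: [1.0, -0.004, 0.001, -0.0]
wrist_force: [0.3, -1.2, 6.8]
gripper_width: 34.6
```

Call:
send_rows:
  moves:
    - [0.1,0,0,-0.015,0,0,0]
    - [0.1,0,0,-0.03,0,0,0]
    - [0.1,0,0,-0.04,0,0,0]
    - [0.1,0,0,-0.04,0,0,0]
    - [0.1,0,0,-0.04,0,0,0]
    - [0.1,0.004,0.016,0,0,0,0]
    - [0.1,0.0085,0.0325,0,0,0,0]
    - [0.1,0.0085,0.0325,0,0,0,0]
    - [0.1,0.0085,0.0325,0,0,0,0]
    - [0.1,0.0085,0.0325,0,0,0,0]
    - [0.1,0.0085,0.0325,0,0,0,0]
    - [0.1,0.0085,0.0325,0,0,0,0]
    - [0.1,0.0085,0.0325,0,0,0,0]
    - [0.1,0.0085,0.0325,0,0,0,0]
    - [0.1,0.0085,0.0325,0,0,0,0]
    - [0.1,0.004,0.016,0,0,0,0]
    - [0.1,0,0,0.03,0,0,0]
    - [0.1,0,0,0.03,0,0,0]
    - [0.1,0,0,0,0,0,0]
    - [0.1,0,0,0,0,0,0]

```text
time: 20.5
ee_pos: [565.1, -118.3, 125.9]
orientation: [1.0, -0.005, 0.0, -0.0]
wrist_force: [-0.7, -0.6, -0.7]
gripper_width: 34.7
```

Call:
send_rows:
  moves:
    - [0.1,0.002,-0.0025,0.025,0,0,0]
    - [0.1,0,0,0.025,0,0,0]
    - [0.1,0,0,0.02,0,0,0]
    - [0.1,0,0,0.012,0,0,0]
    - [0.1,0,0,0.005,0,0,0]
    - [0.1,0,0,0.002,0,0,0]
    - [0.1,0,0,0,0,0,0]
    - [0.1,0,0,0,0,0,0]

```text
time: 21.5
ee_pos: [567.3, -116.1, 36.8]
orientation: [1.0, -0.005, 0.0, 0.0]
wrist_force: [0.4, 0.3, -0.5]
gripper_width: 34.6
```

Call:
send_rows:
  moves:
    - [0.1,0,0,0.001,0,0,0]
    - [0.1,0,0,0,0,0,0]
    - [0.45,0,0,0,0,0,0]
    - [0.55,0,0,0,0,0,0]
    - [0.55,0,0,0,0,0,0]
    - [0.55,0,0,-0.02,0,0,0]
    - [0.55,0,0,-0.04,0,0,0]
    - [0.55,0,0,-0.05,0,0,0]
    - [0.75,0,0,-0.05,0,0,0]
    - [0.75,0,-0.02,0,0,0,0]
    - [0.75,0,-0.04,0,0,0,0]
    - [0.75,0,-0.04,0,0,0,0]
    - [0.75,0,-0.04,0,0,0,0]
    - [0.75,0,-0.04,0,0,0,0]
    - [0.75,0,-0.04,0,0,0,0]
    - [0.75,0,-0.04,0,0,0,0]
    - [0.75,0,-0.035,0,0,0,0]
    - [0.75,0.001,-0.018,0,0,0,0]
    - [0.75,0,0,0,0,0,0]
    - [0.75,0,0,0,0,0,0]

```text
time: 24.0
ee_pos: [570.7, 195.9, 194.9]
orientation: [1.0, -0.005, -0.0, 0.0]
wrist_force: [0.3, -1.3, 0.5]
gripper_width: 63.7
```

Run:
```python
from h import *
s=cam("scene");d=cam("top"); print(r.state()["ee_pos"])
cv2.imwrite("pics/top3.png",d["pixels"]);cv2.imwrite("pics/scene3.png",s["pixels"])
```

```text
[570.93946464 195.73278581 195.2438035 ]
```

View pics/top3.png

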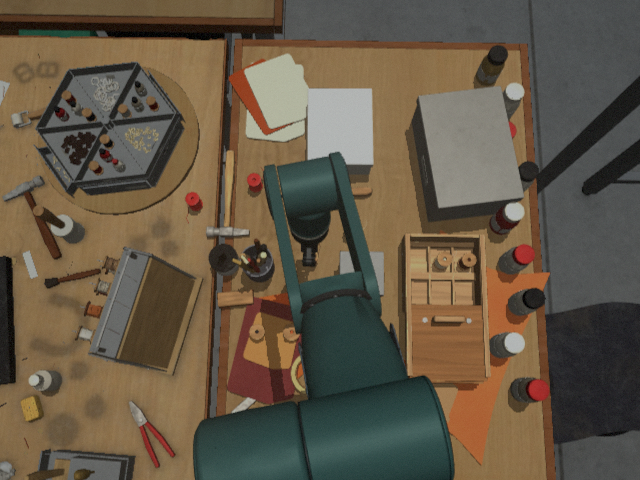

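View pics/scene3.png

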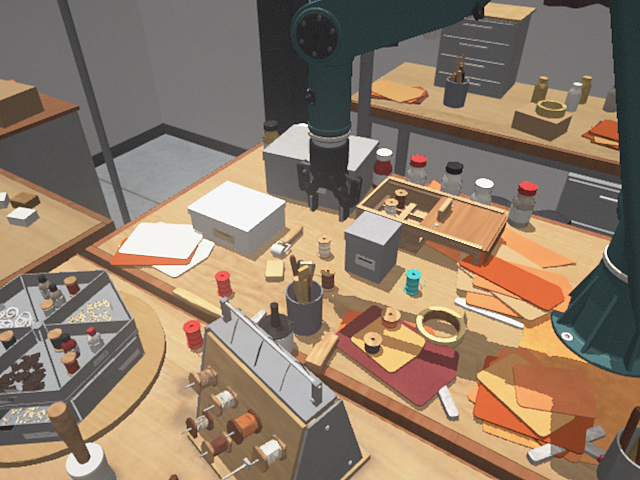

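Call:
send_rows:
  moves:
    - [0.75,0,-0.0015,0.02,0,0,0]
    - [0.75,0,0,0.04,0,0,0]
    - [0.75,0,0,0.04,0,0,0]
    - [0.75,0,0,0.04,0,0,0]
    - [0.75,0,0,0.023,0,0,0]
    - [0.75,0,0,0.012,0,0,0]
    - [0.75,0,0,0,0,0,0]
    - [0.5,0,0,0,0,0,0]
    - [0.3,0,0,0,0,0,0]
    - [0.1,0,0,0,0,0,0]
    - [0.1,0,0,0,0,0,0]
    - [0.1,0,0,0,0,0,0]

```text
time: 25.6
ee_pos: [571.8, 198.7, 21.7]
orientation: [1.0, -0.005, 0.001, -0.0]
wrist_force: [-0.3, -0.9, 6.8]
gripper_width: 32.7
```

Call:
send_rows:
  moves:
    - [0.1,0,0,-0.015,0,0,0]
    - [0.1,0,0,-0.03,0,0,0]
    - [0.1,0,0,-0.04,0,0,0]
    - [0.1,0,0,-0.04,0,0,0]
    - [0.1,0,0,-0.04,0,0,0]
    - [0.1,0,0.014,0,0,0,0]
    - [0.1,0,0.0285,0,0,0,0]
    - [0.1,0,0.0285,0,0,0,0]
    - [0.1,0,0.0285,0,0,0,0]
    - [0.1,0,0.0285,0,0,0,0]
    - [0.1,0,0.0285,0,0,0,0]
    - [0.1,0,0.0285,0,0,0,0]
    - [0.1,0,0.0285,0,0,0,0]
    - [0.1,0,0.0285,0,0,0,0]
    - [0.1,0,0.014,0,0,0,0]
    - [0.1,0,0,0.03,0,0,0]
    - [0.1,0,0,0.03,0,0,0]
    - [0.1,0,0,0,0,0,0]
    - [0.1,0,0,0,0,0,0]

```text
time: 27.98
ee_pos: [568.8, -57.4, 125.9]
orientation: [1.0, -0.005, 0.0, -0.0]
wrist_force: [0.2, -0.3, -1.7]
gripper_width: 32.8
```

Next: shift −2 mm in y and lower to about 36.

Call:
send_rows:
  moves:
    - [0.1,-0.001,0.002,0.025,0,0,0]
    - [0.1,0,0,0.025,0,0,0]
    - [0.1,0,0,0.02,0,0,0]
    - [0.1,0,0,0.012,0,0,0]
    - [0.1,0,0,0.005,0,0,0]
    - [0.1,0,0,0.0025,0,0,0]
    - [0.1,0,0,0,0,0,0]
    - [0.1,0,0,0,0,0,0]

```text
time: 28.98
ee_pos: [567.9, -59.6, 36.3]
orientation: [1.0, -0.005, 0.0, 0.0]
wrist_force: [1.5, 0.7, -0.6]
gripper_width: 32.4
```

Call:
send_rows:
  moves:
    - [0.1,0,0,0.0005,0,0,0]
    - [0.1,0,0,0,0,0,0]
    - [0.45,0,0,0,0,0,0]
    - [0.55,0,0,0,0,0,0]
    - [0.55,0,0,0,0,0,0]
    - [0.55,0,0,-0.02,0,0,0]
    - [0.55,0,0,-0.04,0,0,0]
    - [0.55,0,0,-0.05,0,0,0]
    - [0.75,0,0,-0.05,0,0,0]
    - [0.75,0,-0.02,0,0,0,0]
    - [0.75,0,-0.04,0,0,0,0]
    - [0.75,0.012,-0.04,0,0,0,0]
    - [0.75,0.02,-0.03,0,0,0,0]
    - [0.75,0.02,-0.02,0,0,0,0]
    - [0.75,0.02,-0.01,0,0,0,0]
    - [0.75,0,0,0,0,0,0]
    - [0.75,0,0,0,0,0,0]

```text
time: 31.1
ee_pos: [639.8, 99.9, 194.1]
orientation: [1.0, -0.005, -0.001, 0.0]
wrist_force: [-0.6, -0.0, -0.6]
gripper_width: 64.0
```

Run:
```python
from h import *
s=cam("scene");d=cam("top"); print(r.state()["ee_pos"])
crop(s,260,140,420,280,5,"c14.png")
crop(d,210,210,410,350,4,"c15.png"); crop(d,390,220,510,310,6,"c16.png")
```

```text
[639.90130701  99.48262244 194.76091562]
```

View pics/c14.png

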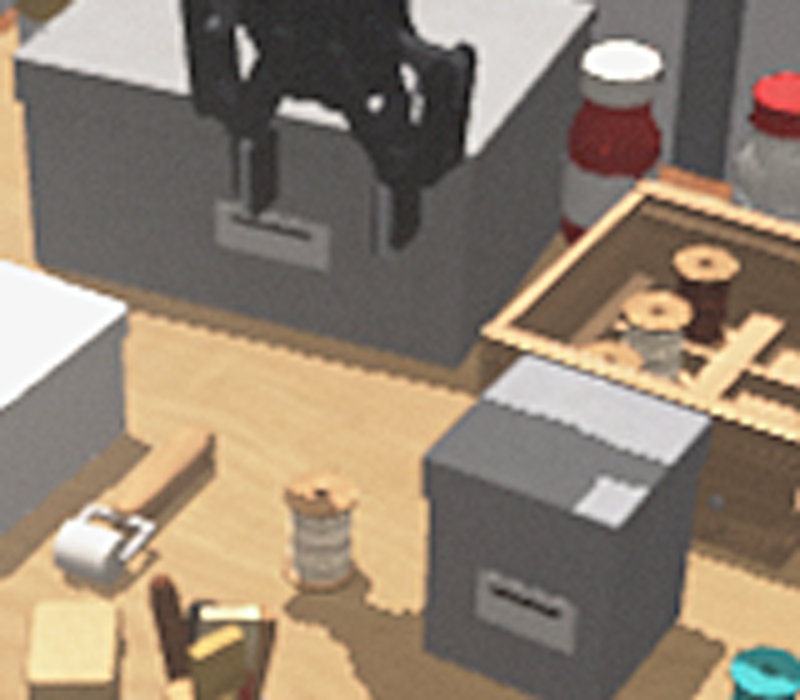

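View pics/c15.png

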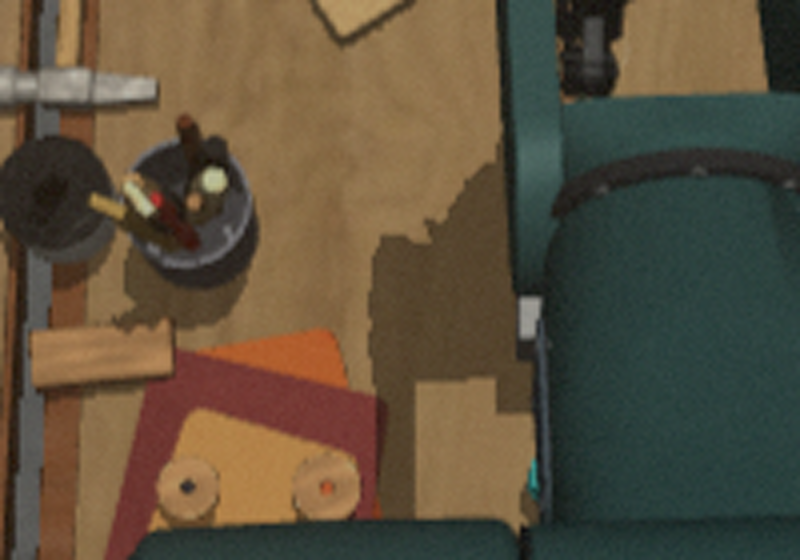

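View pics/c16.png

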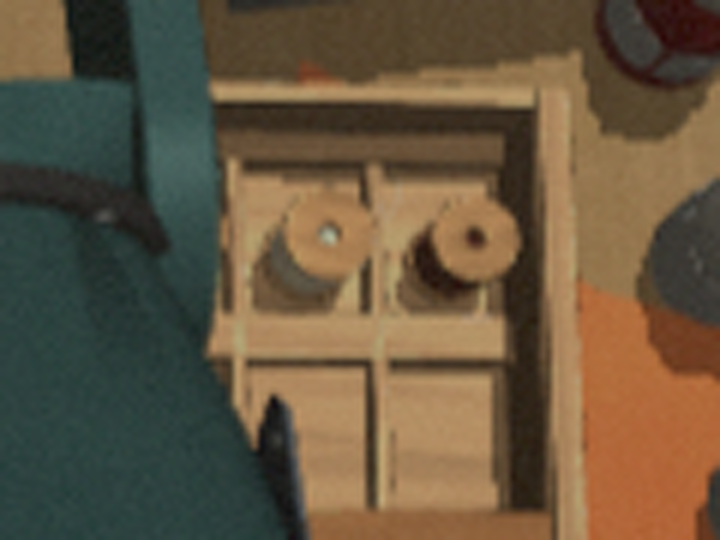

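Call:
send_rows:
  moves:
    - [0.75,0.001,-0.0015,0.02,0,0,0]
    - [0.75,0,0,0.04,0,0,0]
    - [0.75,0,0,0.04,0,0,0]
    - [0.75,0,0,0.04,0,0,0]
    - [0.75,0,0,0.023,0,0,0]
    - [0.75,0,0,0.012,0,0,0]
    - [0.75,0,0,0,0,0,0]
    - [0.5,0,0,0,0,0,0]
    - [0.3,0,0,0,0,0,0]
    - [0.1,0,0,0,0,0,0]
    - [0.1,0,0,0,0,0,0]
    - [0.1,0,0,0,0,0,0]

```text
time: 32.7
ee_pos: [643.0, 101.4, 21.9]
orientation: [1.0, -0.005, 0.001, -0.0]
wrist_force: [-1.1, -0.4, 6.2]
gripper_width: 34.5
```

Call:
send_rows:
  moves:
    - [0.1,0,0,-0.015,0,0,0]
    - [0.1,0,0,-0.03,0,0,0]
    - [0.1,0,0,-0.04,0,0,0]
    - [0.1,0,0,-0.04,0,0,0]
    - [0.1,0,0,-0.04,0,0,0]
    - [0.1,-0.007,0.0135,0,0,0,0]
    - [0.1,-0.0143,0.0272,0,0,0,0]
    - [0.1,-0.0143,0.0272,0,0,0,0]
    - [0.1,-0.0143,0.0272,0,0,0,0]
    - [0.1,-0.0143,0.0272,0,0,0,0]
    - [0.1,-0.0143,0.0272,0,0,0,0]
    - [0.1,-0.0143,0.0272,0,0,0,0]
    - [0.1,-0.0143,0.0272,0,0,0,0]
    - [0.1,-0.0143,0.0272,0,0,0,0]
    - [0.1,-0.0143,0.0272,0,0,0,0]
    - [0.1,-0.007,0.0135,0,0,0,0]
    - [0.1,0,0,0.03,0,0,0]
    - [0.1,0,0,0.03,0,0,0]
    - [0.1,0,0,0,0,0,0]
    - [0.1,0,0,0,0,0,0]

```text
time: 35.2
ee_pos: [497.1, -169.1, 125.9]
orientation: [1.0, -0.005, 0.0, -0.0]
wrist_force: [-0.8, -0.3, -0.0]
gripper_width: 34.7
```

Run:
```python
from h import *
s=cam("scene"); print(r.state()["ee_pos"])
crop(s,340,110,500,250,5,"c17.png")
d=cam("top");crop(d,210,210,410,350,4,"c18.png")
```

```text
[ 497.58633653 -169.32504847  126.31267749]
```

View pics/c17.png

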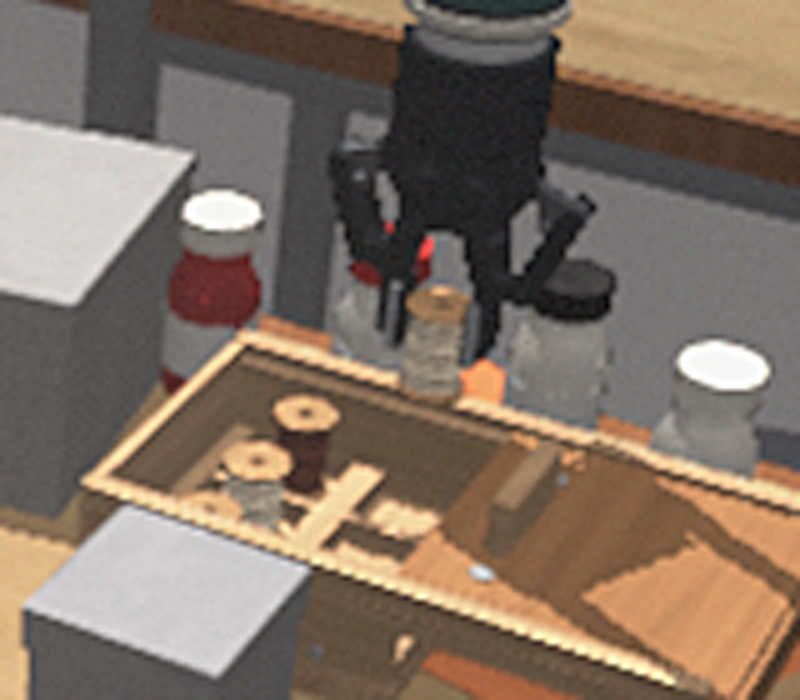

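View pics/c18.png

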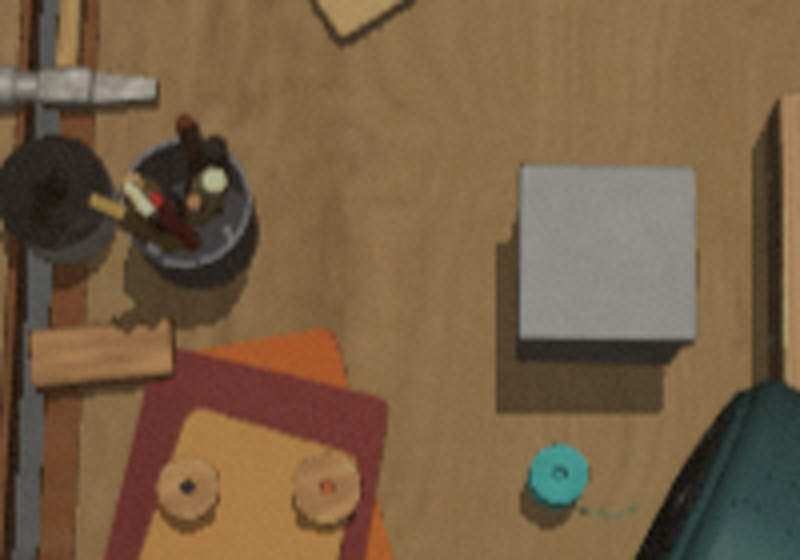

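Call:
send_rows:
  moves:
    - [0.1,0.002,0.002,0.025,0,0,0]
    - [0.1,0,0,0.025,0,0,0]
    - [0.1,0,0,0.02,0,0,0]
    - [0.1,0,0,0.012,0,0,0]
    - [0.1,0,0,0.005,0,0,0]
    - [0.1,0,0,0.0025,0,0,0]
    - [0.1,0,0,0,0,0,0]
    - [0.1,0,0,0,0,0,0]

```text
time: 36.3
ee_pos: [499.1, -171.3, 36.3]
orientation: [1.0, -0.005, 0.0, 0.0]
wrist_force: [-0.0, 0.0, -2.1]
gripper_width: 34.4
```

Call:
send_rows:
  moves:
    - [0.1,0,0,0.0005,0,0,0]
    - [0.1,0,0,0,0,0,0]
    - [0.45,0,0,0,0,0,0]
    - [0.5,0,0,0,0,0,0]
    - [0.5,0,0,0,0,0,0]
    - [0.5,0,0,-0.02,0,0,0]
    - [0.5,0,0,-0.04,0,0,0]
    - [0.5,0,0,-0.05,0,0,0]
    - [0.75,0,0,-0.05,0,0,0]

```text
time: 37.42
ee_pos: [498.4, -171.0, 196.6]
orientation: [1.0, -0.005, -0.0, -0.0]
wrist_force: [0.8, -0.5, -0.1]
gripper_width: 59.5
```

Call:
send_rows:
  moves:
    - [0.75,-0.0095,-0.037,0,0,0,0]
    - [0.75,-0.0095,-0.037,0,0,0,0]
    - [0.75,-0.0095,-0.037,0,0,0,0]
    - [0.75,-0.0095,-0.037,0,0,0,0]
    - [0.75,-0.0095,-0.037,0,0,0,0]
    - [0.75,-0.0095,-0.037,0,0,0,0]
    - [0.75,-0.0095,-0.037,0,0,0,0]
    - [0.75,-0.0095,-0.037,0,0,0,0]
    - [0.75,-0.0095,-0.037,0,0,0,0]
    - [0.75,-0.0095,-0.037,0,0,0,0]
    - [0.75,-0.0095,-0.037,0,0,0,0]
    - [0.75,0,0,0.03,0,0,0]
    - [0.75,0,0,0.03,0,0,0]
    - [0.75,0,0,0,0,0,0]
    - [0.75,0,0,0,0,0,0]

```text
time: 39.3
ee_pos: [398.5, 236.9, 136.0]
orientation: [1.0, -0.005, 0.0, -0.0]
wrist_force: [-0.9, -0.6, 0.6]
gripper_width: 64.3
```

Run:
```python
from h import *
s=cam("scene"); print(r.state()["ee_pos"])
crop(s,320,230,480,370,5,"c19.png")
crop(s,340,130,500,250,4,"c21.png")
d=cam("top");crop(d,390,220,510,310,6,"c20.png")
```

```text
[398.92706146 237.01819351 136.34923367]
```

View pics/c19.png

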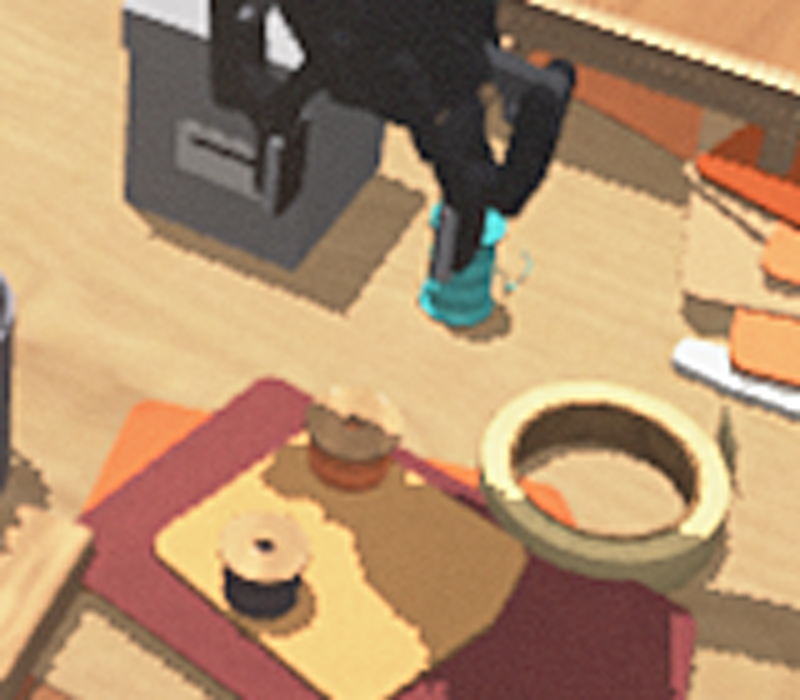

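View pics/c20.png

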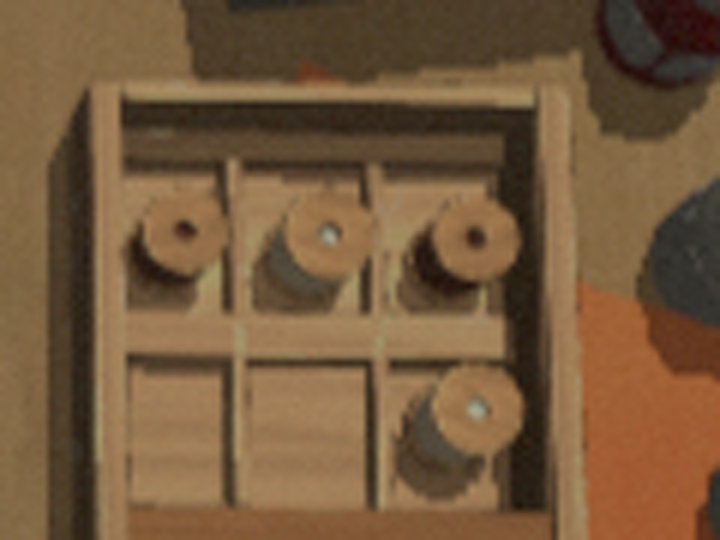

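View pics/c21.png

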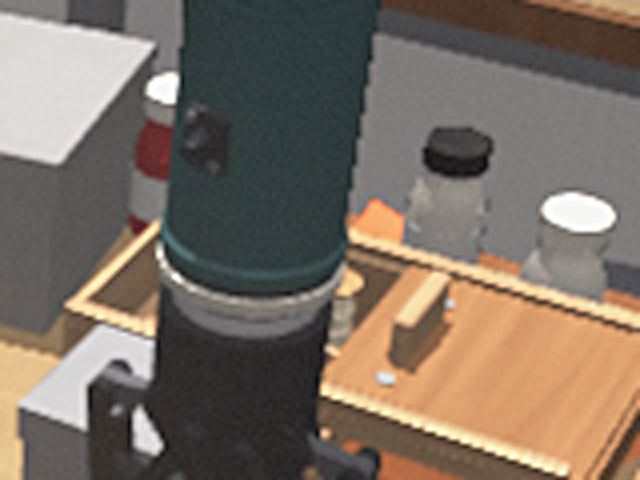

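Call:
send_rows:
  moves:
    - [0.75,-0.0045,0,0.03,0,0,0]
    - [0.75,0,0,0.03,0,0,0]
    - [0.75,0,0,0.03,0,0,0]
    - [0.75,0,0,0.02,0,0,0]
    - [0.75,0,0,0.009,0,0,0]
    - [0.75,0,0,0,0,0,0]
    - [0.75,0,0,0,0,0,0]

```text
time: 40.28
ee_pos: [394.4, 237.1, 17.2]
orientation: [1.0, -0.005, 0.001, -0.0]
wrist_force: [0.7, 0.1, -0.0]
gripper_width: 64.0
```

Run:
```python
from h import *
s=cam("scene"); print(r.state()["ee_pos"])
crop(s,320,230,480,370,5,"c22.png")
```

```text
[394.31933112 237.13078093  17.19614843]
```

View pics/c22.png

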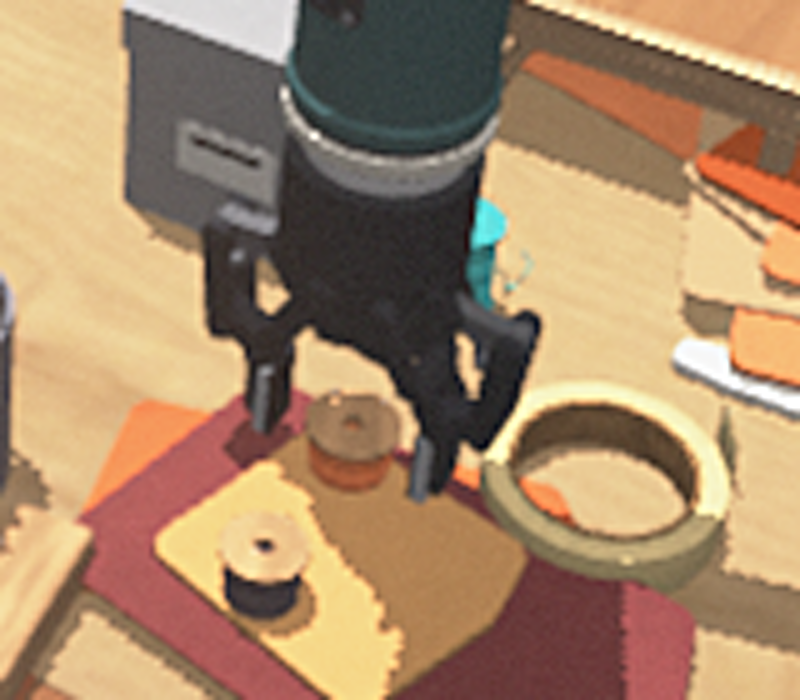

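Spool sits between the fingers; close and lift.

Call:
send_rows:
  moves:
    - [0.6,0,0,0,0,0,0]
    - [0.4,0,0,0,0,0,0]
    - [0.2,0,0,0,0,0,0]
    - [0.2,0,0,0,0,0,0]
    - [0.2,0,0,0,0,0,0]

```text
time: 40.95
ee_pos: [393.8, 237.0, 17.0]
orientation: [1.0, -0.005, 0.0, -0.0]
wrist_force: [-0.4, -0.2, 8.1]
gripper_width: 38.5
```

Call:
send_rows:
  moves:
    - [0.2,0,0,-0.015,0,0,0]
    - [0.2,0,0,-0.03,0,0,0]
    - [0.2,0,0,-0.04,0,0,0]
    - [0.2,0,0,-0.04,0,0,0]
    - [0.2,0,0,-0.04,0,0,0]
    - [0.2,0,0,0,0,0,0]

```text
time: 41.7
ee_pos: [395.6, 237.7, 184.2]
orientation: [1.0, -0.005, 0.003, -0.001]
wrist_force: [0.6, 0.6, -1.0]
gripper_width: 38.4
```

Run:
```python
from h import *
s=cam("scene"); print(r.state()["ee_pos"])
crop(s,320,170,480,310,5,"c23.png")
```

```text
[394.30126573 237.16257486 182.45546636]
```

View pics/c23.png

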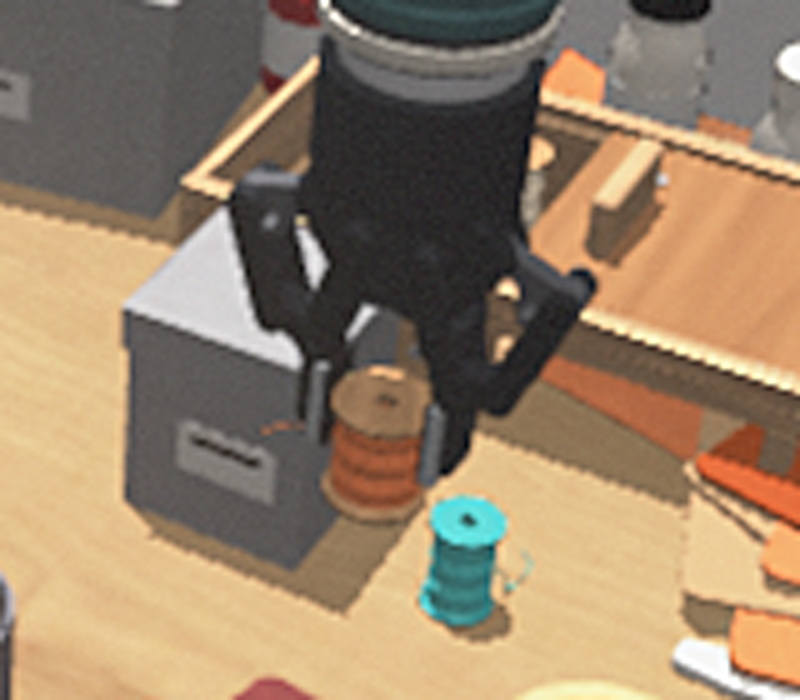

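Call:
send_rows:
  moves:
    - [0.2,0.005,0.0176,0,0,0,0]
    - [0.2,0.0103,0.0352,0,0,0,0]
    - [0.2,0.0103,0.0352,0,0,0,0]
    - [0.2,0.0103,0.0352,0,0,0,0]
    - [0.2,0.0103,0.0352,0,0,0,0]
    - [0.2,0.0103,0.0352,0,0,0,0]
    - [0.2,0.0103,0.0352,0,0,0,0]
    - [0.2,0.0103,0.0352,0,0,0,0]
    - [0.2,0.0103,0.0352,0,0,0,0]
    - [0.2,0.0103,0.0352,0,0,0,0]
    - [0.2,0.005,0.0176,0,0,0,0]
    - [0.2,0,0,0.03,0,0,0]
    - [0.2,0,0,0.03,0,0,0]
    - [0.2,0,0,0,0,0,0]
    - [0.2,0,0,0,0,0,0]

```text
time: 43.62
ee_pos: [493.0, -115.8, 121.5]
orientation: [1.0, -0.005, -0.0, -0.0]
wrist_force: [-0.1, -0.2, -0.6]
gripper_width: 38.6
```

Run:
```python
from h import *
s=cam("scene"); print(r.state()["ee_pos"])
crop(s,340,110,500,250,5,"c24.png")
```

```text
[ 493.54132181 -115.97950899  122.07175338]
```

View pics/c24.png

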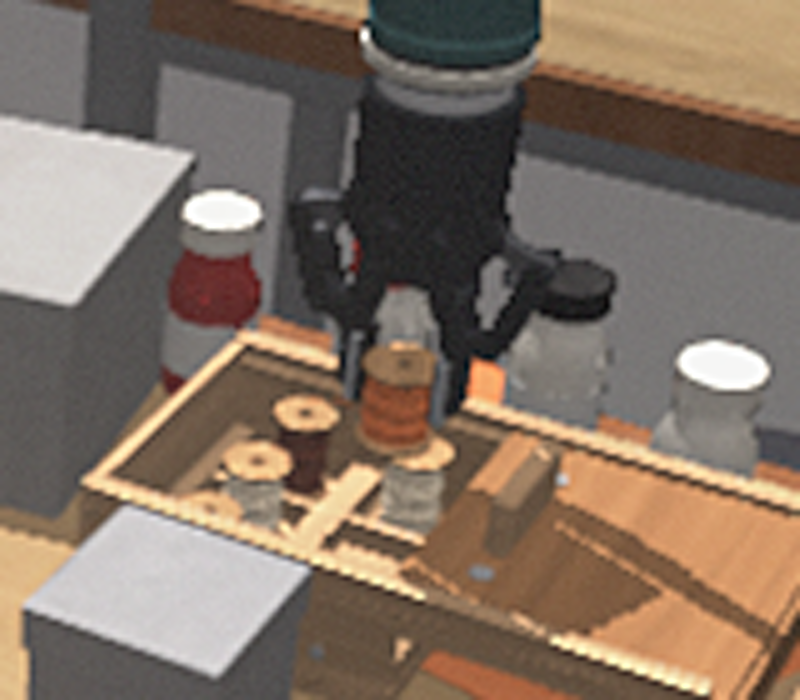

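Call:
send_rows:
  moves:
    - [0.2,0.005,-0.0005,0.025,0,0,0]
    - [0.2,0,0,0.025,0,0,0]
    - [0.2,0,0,0.02,0,0,0]
    - [0.2,0,0,0.012,0,0,0]
    - [0.2,0,0,0.006,0,0,0]
    - [0.2,0,0,0.002,0,0,0]
    - [0.2,0,0,0,0,0,0]
    - [0.2,0,0,0,0,0,0]

```text
time: 44.68
ee_pos: [498.7, -115.8, 32.9]
orientation: [1.0, -0.005, 0.001, 0.0]
wrist_force: [-0.8, 0.5, 8.3]
gripper_width: 38.6
```

Run:
```python
from h import *
s=cam("scene"); st=r.state(); print(st["ee_pos"],st["wrist_force"],st["moment"])
crop(s,360,150,460,240,8,"c25.png")
```

```text
[ 498.76160928 -115.82593665   32.87727236] [-1.16784696  2.59178484  7.68888241] [ 0.10186244  0.53112142 -0.02792972]
```

View pics/c25.png

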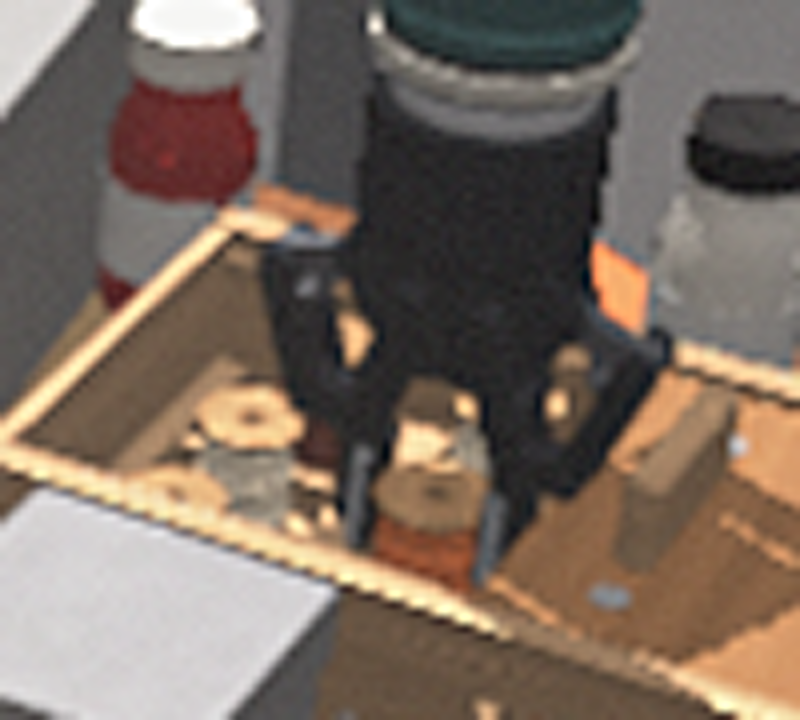

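Call:
send_rows:
  moves:
    - [0.5,0,0,0,0,0,0]
    - [0.53,0,0,0,0,0,0]
    - [0.53,0,0,0,0,0,0]
    - [0.53,0,0,0,0,0,0]

```text
time: 45.22
ee_pos: [501.0, -116.3, 32.7]
orientation: [1.0, -0.005, 0.003, 0.001]
wrist_force: [5.7, 2.6, 5.5]
gripper_width: 45.3
```

Call:
send_rows:
  moves:
    - [0.53,0,0,-0.02,0,0,0]
    - [0.53,0,0,-0.04,0,0,0]
    - [0.53,0,0,-0.05,0,0,0]
    - [0.75,0,0,-0.05,0,0,0]
    - [0.75,-0.009,-0.037,0,0,0,0]
    - [0.75,-0.009,-0.036,0,0,0,0]
    - [0.75,-0.009,-0.036,0,0,0,0]
    - [0.75,-0.009,-0.036,0,0,0,0]
    - [0.75,-0.009,-0.036,0,0,0,0]
    - [0.75,-0.009,-0.036,0,0,0,0]
    - [0.75,-0.009,-0.036,0,0,0,0]
    - [0.75,-0.009,-0.036,0,0,0,0]
    - [0.75,-0.009,-0.036,0,0,0,0]
    - [0.75,-0.009,-0.036,0,0,0,0]
    - [0.75,-0.009,-0.036,0,0,0,0]
    - [0.75,-0.007,-0.036,0,0,0,0]
    - [0.75,0,0,0.03,0,0,0]
    - [0.75,0,0,0.03,0,0,0]
    - [0.75,0,0,0,0,0,0]
    - [0.75,0,0,0,0,0,0]

```text
time: 47.72
ee_pos: [396.5, 318.4, 132.3]
orientation: [1.0, -0.005, 0.0, -0.0]
wrist_force: [0.6, -0.1, 0.3]
gripper_width: 64.2
```

Run:
```python
from h import *
s=cam("scene"); print(r.state()["ee_pos"])
crop(s,320,250,460,390,5,"c26.png")
d=cam("top");crop(d,390,220,510,310,6,"c27.png")
```

```text
[396.88764349 318.65106184 132.60708083]
```

View pics/c26.png

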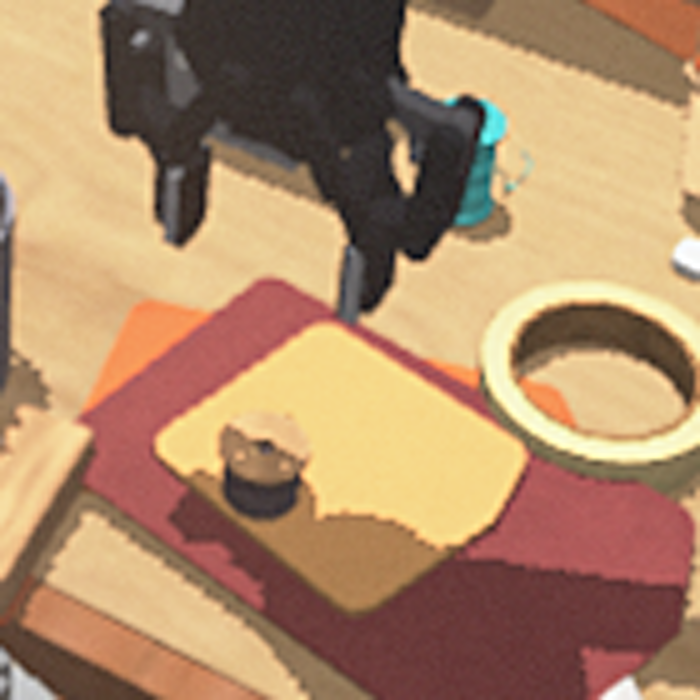

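View pics/c27.png

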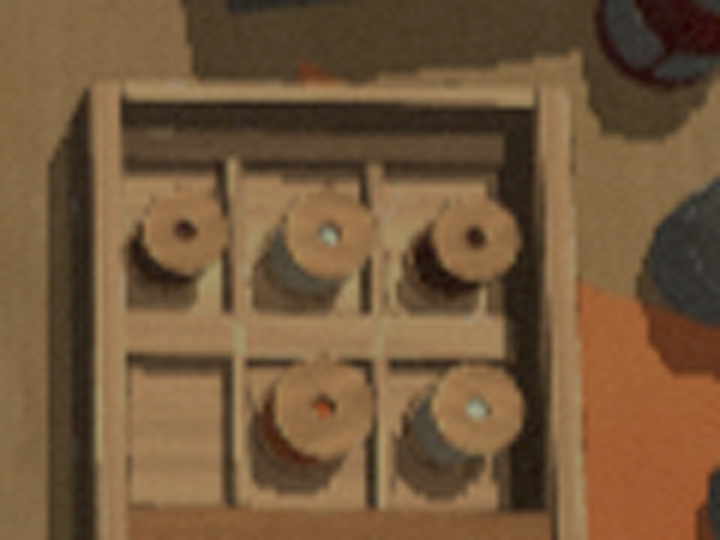

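Call:
send_rows:
  moves:
    - [0.75,-0.004,0,0.03,0,0,0]
    - [0.75,0,0,0.03,0,0,0]
    - [0.75,0,0,0.03,0,0,0]
    - [0.75,0,0,0.016,0,0,0]
    - [0.75,0,0,0.007,0,0,0]
    - [0.75,0,0,0,0,0,0]
    - [0.6,0,0,0,0,0,0]
    - [0.4,0,0,0,0,0,0]
    - [0.2,0,0,0,0,0,0]
    - [0.2,0,0,0,0,0,0]
    - [0.2,0,0,0,0,0,0]
    - [0.2,0,0,-0.015,0,0,0]
    - [0.2,0,0,-0.03,0,0,0]
    - [0.2,0,0,-0.04,0,0,0]
    - [0.2,0,0,-0.04,0,0,0]
    - [0.2,0,0,-0.04,0,0,0]
    - [0.2,0,0,0,0,0,0]
    - [0.2,0,0,0,0,0,0]

```text
time: 50.08
ee_pos: [391.4, 318.0, 183.3]
orientation: [1.0, -0.005, -0.0, 0.0]
wrist_force: [-0.2, -0.3, -2.7]
gripper_width: 34.5
```

Run:
```python
from h import *
s=cam("scene"); print(r.state()["ee_pos"])
crop(s,310,190,470,330,5,"c28.png")
```

```text
[391.02645647 317.7480208  182.61762261]
```

View pics/c28.png

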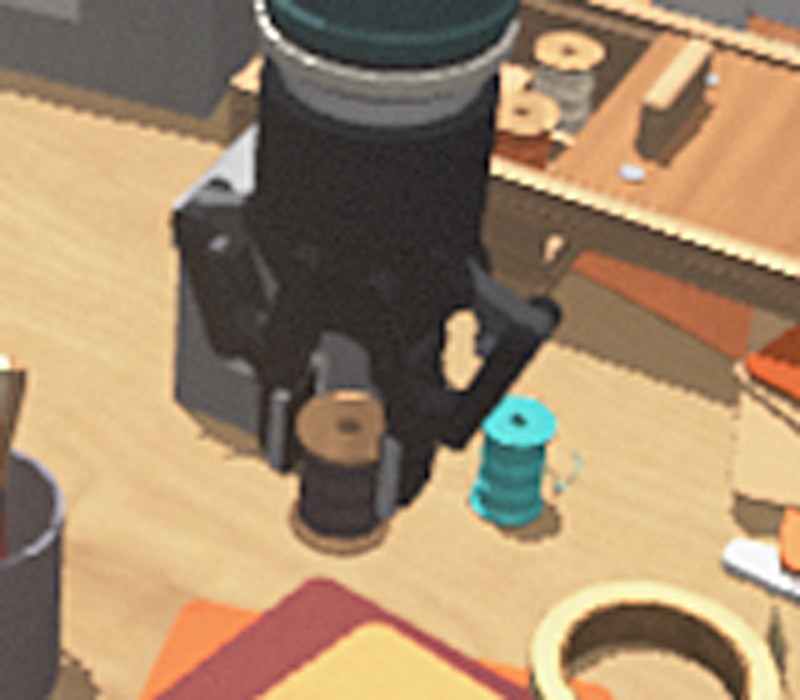

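Call:
send_rows:
  moves:
    - [0.2,0.005,0.0175,0,0,0,0]
    - [0.2,0.0101,0.0343,0,0,0,0]
    - [0.2,0.0101,0.0343,0,0,0,0]
    - [0.2,0.0101,0.0343,0,0,0,0]
    - [0.2,0.0101,0.0343,0,0,0,0]
    - [0.2,0.0101,0.0343,0,0,0,0]
    - [0.2,0.0101,0.0343,0,0,0,0]
    - [0.2,0.0101,0.0343,0,0,0,0]
    - [0.2,0.0101,0.0343,0,0,0,0]
    - [0.2,0.0101,0.0343,0,0,0,0]
    - [0.2,0.0101,0.0343,0,0,0,0]
    - [0.2,0.005,0.0175,0,0,0,0]
    - [0.2,0,0,0.03,0,0,0]
    - [0.2,0,0,0.03,0,0,0]
    - [0.2,0,0,0,0,0,0]
    - [0.2,0,0,0,0,0,0]

```text
time: 52.12
ee_pos: [499.5, -60.6, 123.8]
orientation: [1.0, -0.005, -0.0, -0.0]
wrist_force: [0.4, -0.0, -0.7]
gripper_width: 34.7
```

Call:
send_rows:
  moves:
    - [0.2,0.001,0,0.025,0,0,0]
    - [0.2,0,0,0.025,0,0,0]
    - [0.2,0,0,0.02,0,0,0]
    - [0.2,0,0,0.012,0,0,0]
    - [0.2,0,0,0.005,0,0,0]
    - [0.2,0,0,0,0,0,0]
    - [0.2,0,0,0,0,0,0]

```text
time: 53.0
ee_pos: [501.1, -60.8, 37.0]
orientation: [1.0, -0.005, 0.001, 0.0]
wrist_force: [-0.4, -0.0, -1.1]
gripper_width: 34.4
```

Call:
send_rows:
  moves:
    - [0.2,0,0,0.0015,0,0,0]
    - [0.2,0,0,0.001,0,0,0]
    - [0.2,0,0,0,0,0,0]
    - [0.2,0,0,0,0,0,0]

```text
time: 53.5
ee_pos: [500.5, -60.7, 33.8]
orientation: [1.0, -0.005, -0.0, -0.0]
wrist_force: [-0.5, -0.2, -0.7]
gripper_width: 34.2
```

Call:
send_rows:
  moves:
    - [0.2,0,0,0.001,0,0,0]
    - [0.2,0,0,0,0,0,0]
    - [0.45,0,0,0,0,0,0]
    - [0.5,0,0,0,0,0,0]
    - [0.5,0,0,0,0,0,0]
    - [0.5,0,0,-0.02,0,0,0]
    - [0.5,0,0,-0.04,0,0,0]
    - [0.5,0,0,-0.05,0,0,0]
    - [0.5,0,0,-0.05,0,0,0]
    - [0.5,0,-0.04,0,0,0,0]
    - [0.5,0,-0.04,0,0,0,0]
    - [0.5,0,-0.04,0,0,0,0]
    - [0.5,0,-0.04,0,0,0,0]
    - [0.5,0,-0.04,0,0,0,0]
    - [0.5,0,0,0,0,0,0]

```text
time: 55.38
ee_pos: [502.1, 141.5, 192.7]
orientation: [1.0, -0.003, -0.0, -0.0]
wrist_force: [-0.1, -1.0, 0.4]
gripper_width: 42.8
```

Run:
```python
from h import *
s=cam("scene");d=cam("top"); print(r.state()["ee_pos"])
cv2.imwrite("pics/top4.png",d["pixels"]);cv2.imwrite("pics/scene4.png",s["pixels"])
crop(d,390,220,510,310,6,"c29.png")
crop(s,340,130,500,270,5,"c30.png")
```

```text
[502.04938445 139.22577445 192.61494337]
```

View pics/c29.png

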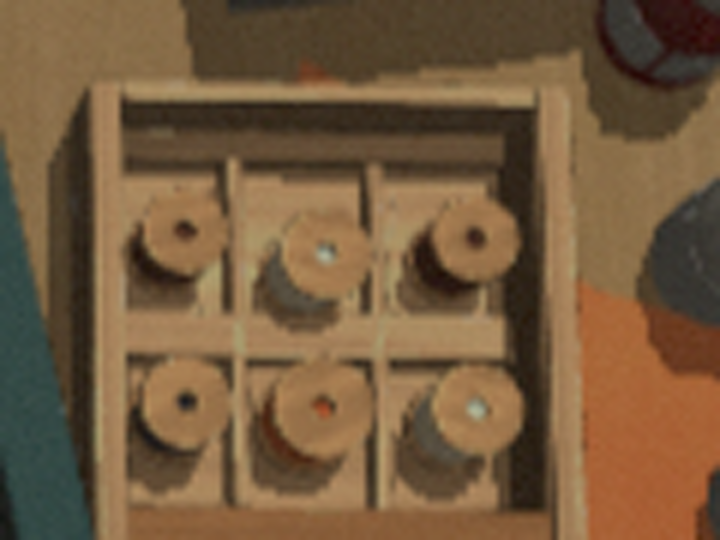

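View pics/c30.png

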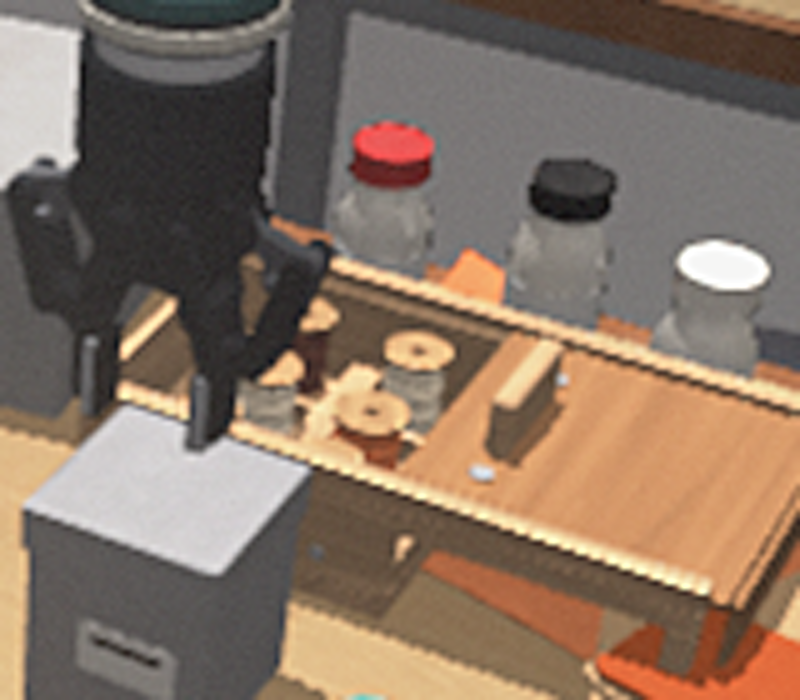

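View pics/top4.png

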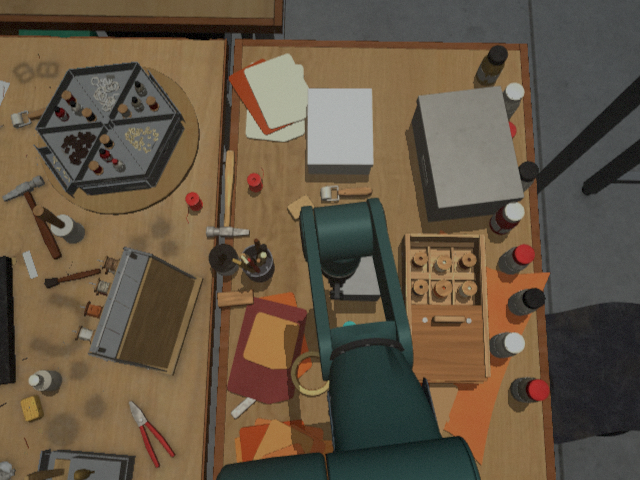

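Run:
```python
from h import *
d=cam("top")
def P(U,V,z): return onz(d,(U+.5)/6-.5+390,(V+.5)/6-.5+220,z)
O=np.array([530.5,-115.5])
for n,U,V,h in [("b1",185,231,65),("w2",325,254,65),("b2",475,238,65),("nv",186,401,60),("or",322,406,58),("w1",477,409,65)]:
    q=P(U,V,h)[:2]-O; a=-.008; print(n,(np.array([[np.cos(a),np.sin(a)],[-np.sin(a),np.cos(a)]])@q).round(1))
```

```text
b1 [32.7 53.3]
w2 [24.7 -1.2]
b2 [ 32.3 -60. ]
nv [-33.6  53.1]
or [-34.1  -0.1]
w1 [-35.1 -58.6]
```

Call:
send_rows:
  moves:
    - [0.5,-0.02,-0.04,0,0,0,0]
    - [0.5,-0.02,-0.04,0,0,0,0]
    - [0.5,-0.02,-0.04,0,0,0,0]
    - [0.5,0,0,0,0,0,0]

```text
time: 56.02
ee_pos: [442.5, 260.6, 192.8]
orientation: [1.0, -0.004, -0.0, -0.0]
wrist_force: [0.1, -1.0, -1.1]
gripper_width: 42.7
```

Run:
```python
from h import *
s=cam("scene");d=cam("top"); print(r.state()["ee_pos"])
crop(s,355,165,455,240,8,"c31.png")
crop(d,400,230,490,300,8,"c32.png")
```

```text
[443.75246497 258.92350175 192.81569867]
```

View pics/c31.png

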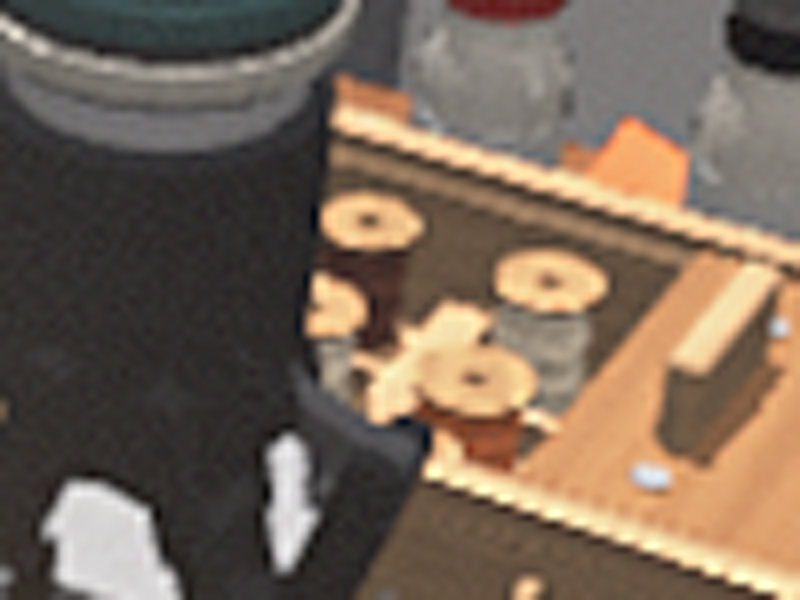

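View pics/c32.png

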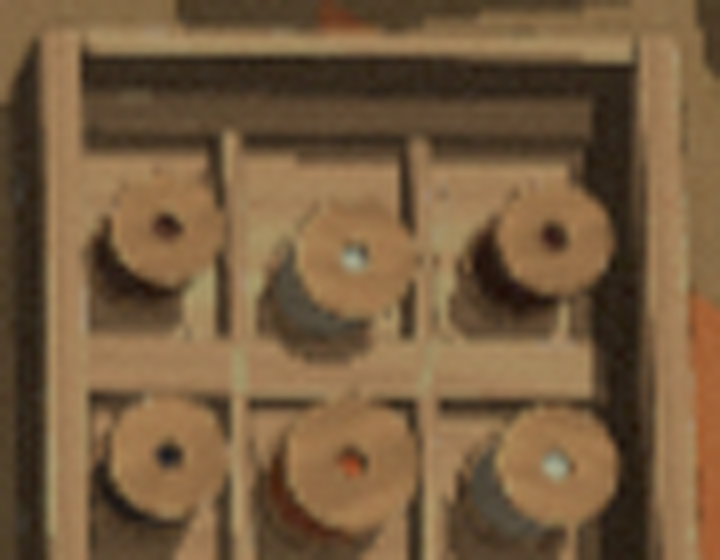

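Call:
send_rows:
  moves:
    - [0.5,-0.0023,0.0375,0,0,0,0]
    - [0.5,-0.0023,0.0375,0,0,0,0]
    - [0.5,-0.0023,0.0375,0,0,0,0]
    - [0.5,-0.0023,0.0375,0,0,0,0]
    - [0.5,-0.0023,0.0375,0,0,0,0]
    - [0.5,-0.0023,0.0375,0,0,0,0]
    - [0.5,-0.0023,0.0375,0,0,0,0]
    - [0.5,-0.0023,0.0375,0,0,0,0]
    - [0.5,-0.0023,0.0375,0,0,0,0]
    - [0.5,-0.0023,0.0375,0,0,0,0]
    - [0.5,0,0,0,0,0,0]
    - [0.5,0,0,0,0,0,0]

```text
time: 57.62
ee_pos: [416.4, -115.6, 192.7]
orientation: [1.0, -0.006, -0.0, -0.0]
wrist_force: [-0.2, 0.8, 0.0]
gripper_width: 42.9
```

Run:
```python
from h import *
s=cam("scene");d=cam("top"); print(r.state()["ee_pos"])
crop(s,355,165,455,240,8,"c33.png")
cv2.imwrite("pics/scene5.png",s["pixels"]);cv2.imwrite("pics/top5.png",d["pixels"])
```

```text
[ 416.56138597 -114.5679502   192.70130712]
```

View pics/c33.png

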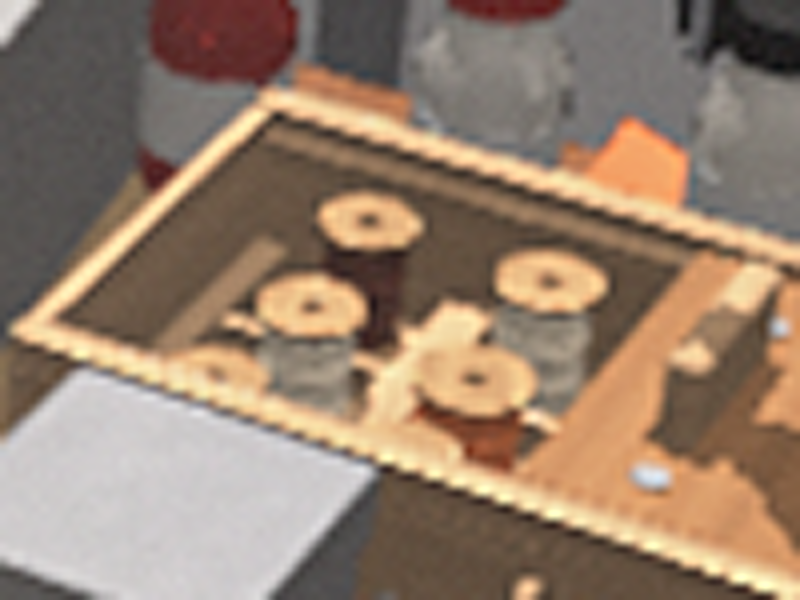

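View pics/scene5.png

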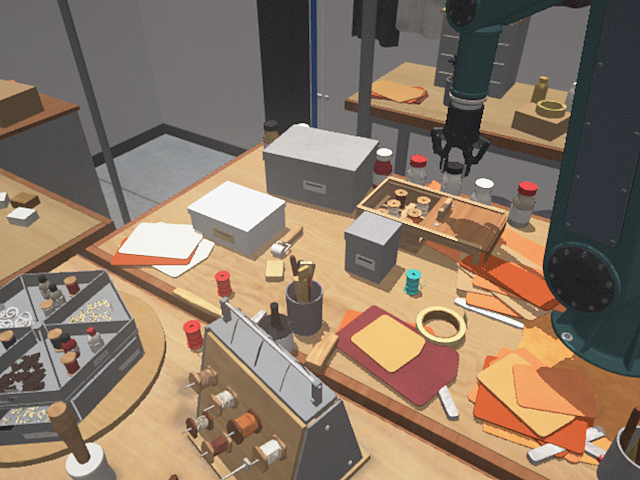

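View pics/top5.png

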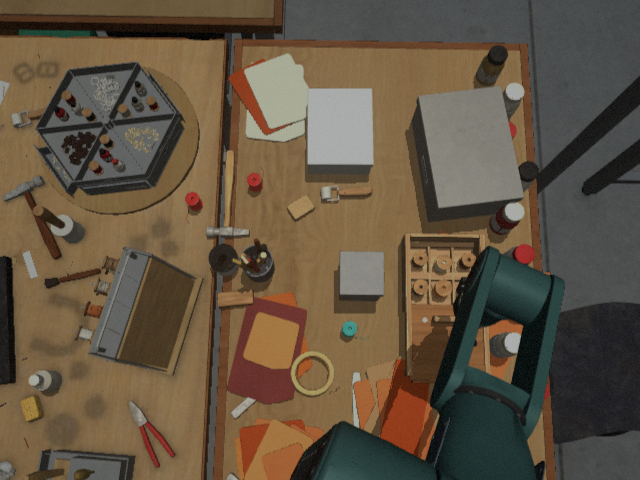

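Call:
send_rows:
  moves:
    - [0.5,0.0045,0.0015,0.023,0,0,0]
    - [0.5,0,0,0.023,0,0,0]
    - [0.5,0,0,0.023,0,0,0]
    - [0.5,0,0,0.02,0,0,0]
    - [0.5,0,0,0.014,0,0,0]
    - [0.5,0,0,0,0,0,0]
    - [0.3,0,0,0,0,0,0]
    - [0.15,0,0,0,0,0,0]
    - [0.1,0,0,0,0,0,0]
    - [0.1,0,0,0,0,0,0]
    - [0.1,0,0,0,0,0,0]
  newtons: 30

```text
time: 59.1
ee_pos: [422.0, -116.4, 90.5]
orientation: [1.0, -0.005, 0.001, 0.0]
wrist_force: [1.2, 2.0, 6.6]
gripper_width: 13.3
```

Call:
send_rows:
  moves:
    - [0.1,0.008,0,0,0,0,0]
    - [0.1,0.015,0,0,0,0,0]
    - [0.1,0.015,0,0,0,0,0]
    - [0.1,0.015,0,0,0,0,0]
    - [0.1,0.015,0,0,0,0,0]
    - [0.1,0.015,0,0,0,0,0]
    - [0.1,0.015,0,0,0,0,0]
    - [0.1,0.015,0,0,0,0,0]
    - [0.1,0.015,0,0,0,0,0]
    - [0.1,0.015,0,0,0,0,0]
    - [0.1,0.007,0,0,0,0,0]
    - [0.1,0,0,0,0,0,0]
    - [0.1,0,0,0,0,0,0]

```text
time: 60.72
ee_pos: [572.6, -116.6, 90.6]
orientation: [1.0, -0.005, 0.001, -0.001]
wrist_force: [1.4, 6.2, 4.7]
gripper_width: 13.6
```

Call:
send_rows:
  moves:
    - [0.1,0.003,0.001,0,0,0,0]
    - [0.1,0.003,0,0,0,0,0]
    - [0.1,0.002,0,0,0,0,0]
    - [0.1,0.0005,0,0,0,0,0]
    - [0.1,0,0,0,0,0,0]
    - [0.1,0,0,0,0,0,0]

```text
time: 61.48
ee_pos: [579.4, -116.7, 90.6]
orientation: [1.0, -0.005, -0.0, -0.002]
wrist_force: [-0.8, 8.6, 8.5]
gripper_width: 13.5
```

Call:
send_rows:
  moves:
    - [0.1,0.0015,0,0,0,0,0]
    - [0.1,0.0015,0,0,0,0,0]
    - [0.1,0,0,0,0,0,0]
    - [0.1,0,0,0,0,0,0]

```text
time: 61.98
ee_pos: [579.5, -116.7, 90.5]
orientation: [1.0, -0.005, -0.003, -0.002]
wrist_force: [-9.2, 8.0, 15.2]
gripper_width: 13.3
```

Call:
send_rows:
  moves:
    - [0.35,0,0,0,0,0,0]
    - [0.35,0,0,0,0,0,0]
    - [0.35,0,0,0,0,0,0]
    - [0.35,0,0,-0.02,0,0,0]
    - [0.35,0,0,-0.04,0,0,0]
    - [0.35,0,0,-0.05,0,0,0]
    - [0.35,-0.02,-0.035,0,0,0,0]
    - [0.35,-0.02,-0.04,0,0,0,0]
    - [0.35,-0.02,-0.04,0,0,0,0]
    - [0.35,-0.02,-0.04,0,0,0,0]
    - [0.35,-0.02,-0.04,0,0,0,0]
    - [0.35,-0.02,-0.04,0,0,0,0]
    - [0.35,-0.02,-0.04,0,0,0,0]
    - [0.35,0,-0.04,0,0,0,0]
    - [0.35,0,0,0,0,0,0]
    - [0.35,0,0,0,0,0,0]

```text
time: 63.98
ee_pos: [445.9, 196.9, 199.7]
orientation: [1.0, -0.004, -0.0, 0.0]
wrist_force: [-0.2, 0.4, 0.5]
gripper_width: 29.7
```

Run:
```python
from h import *
s=cam("scene");d=cam("top"); print(r.state()["ee_pos"],r.state()["wrist_force"])
cv2.imwrite("pics/scene6.png",s["pixels"]);cv2.imwrite("pics/top6.png",d["pixels"])
crop(d,390,220,510,330,6,"c34.png")
```

```text
[446.03702293 196.35074881 199.70686089] [-0.73271892  0.26686722  0.75126417]
```

View pics/c34.png

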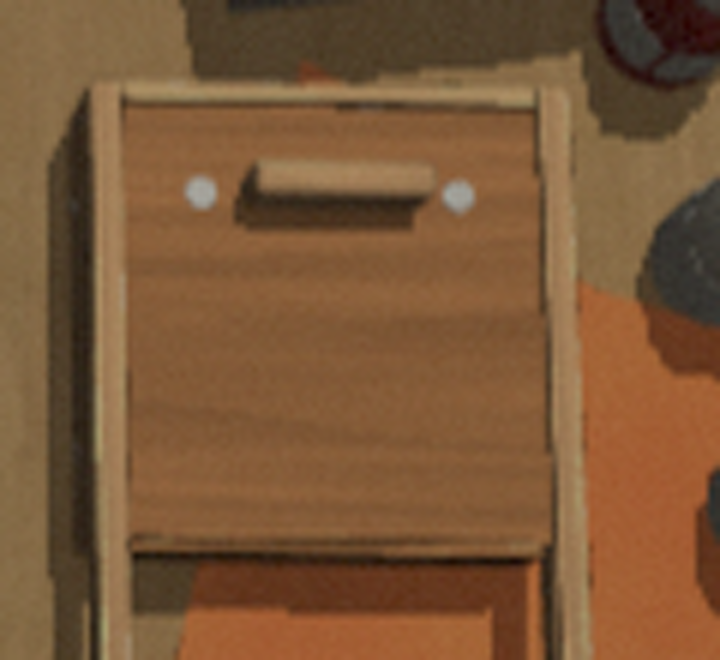

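View pics/top6.png

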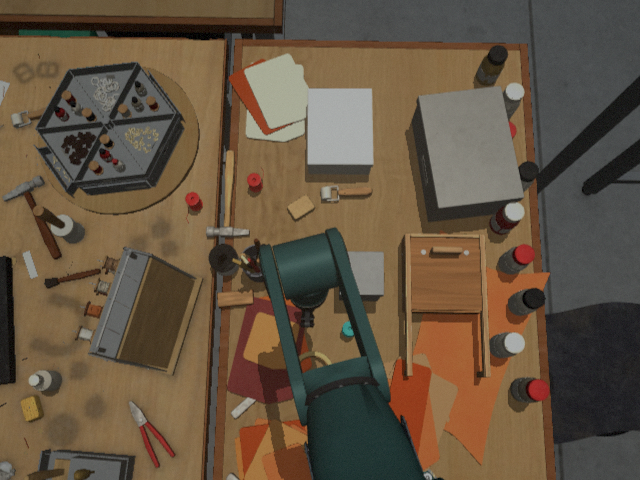

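View pics/scene6.png

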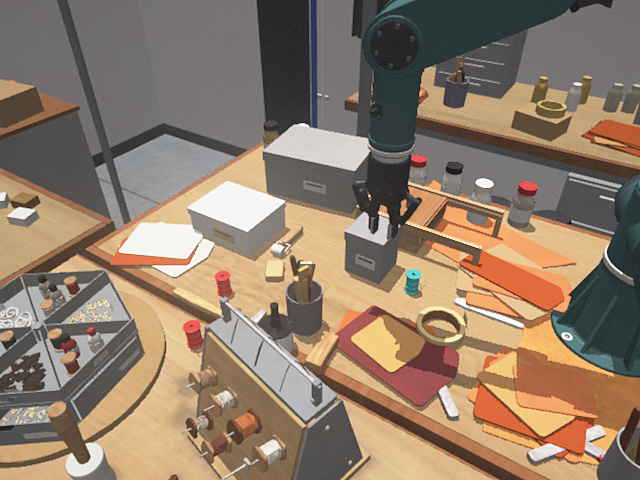

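Run:
```python
from h import *
a=cv2.imread("pics/top5.png");d=cam("top")
print(onz(d,(345.5)/6-.5+390,(166+.5)/6-.5+220,110), onz(d,(345.5)/6-.5+390,(172+.5)/6-.5+220,110))
print(onz(d,(330.5)/6-.5+390,(538.5)/6-.5+220,77))
# open position from c29 picture: cover back edge
t=cv2.imread("pics/top4.png"); crop({"pixels":t},390,290,510,400,6,"c35.png")
```

```text
[ 580.30322477 -116.383549    110.        ] [ 577.96916921 -116.30776491  110.        ]
[ 442.73365493 -112.92591283   77.        ]
```

View pics/c35.png

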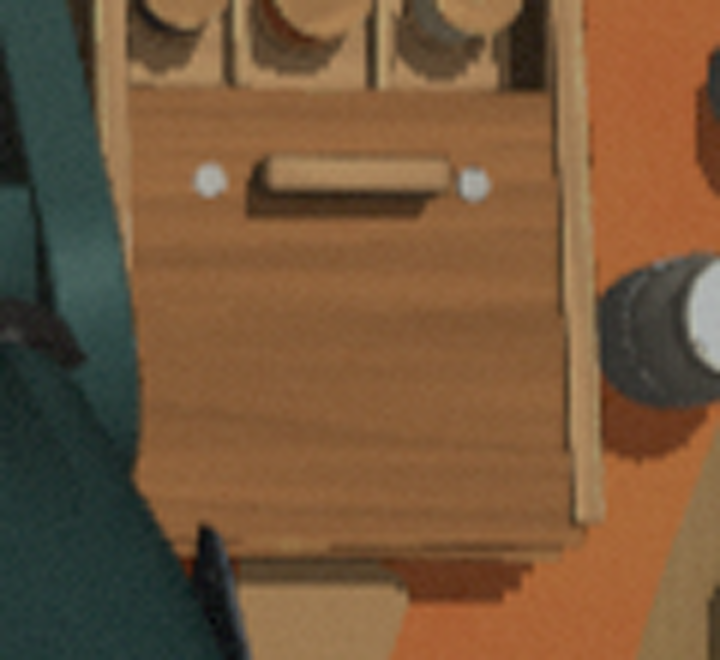

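Run:
```python
from h import *
d=cam("top")
f=lambda U,V,v0:onz(d,(U+.5)/6-.5+390,(V+.5)/6-.5+v0,79)
for a,b in [((210,180),(201,192)),((472,184),(459,197))]: print(f(*b,220)-f(*a,290))
```

```text
[157.82710227  -0.37372293   0.        ]
[157.41912665  -1.25608968   0.        ]
```

```bash
python3 -c "
from rig import hand_in
print(hand_in())"
```

```text
the job is handed in; nothing more can be done
None
```

I slid the cover open to its stop, stood all six wooden spools in the case one to a cell, and slid the cover home. I handed the job in at about 64 s; no verdict is reported.

- **Cover:** I felt the stop at both ends. In the top camera the cover's bolts moved 157.4–157.8 mm between open and home, against the 158 mm stroke. It lies flush with the back wall.
- **Spools:** the last picture before the cover was closed showed all six upright, one to a cell. Their positions in the case frame were within the allowed ranges. They have not been seen since, because the cover hides them.
- **Shifted spool:** the back-middle white spool had moved about 8 mm forward in its cell after I placed it. It still stood upright at x ≈ 25 mm, close to the wall between the rows, so I left it.
- **Front-middle placement:** I met about 8 N just before releasing the orange spool, probably a finger brushing the cover. The cover stayed open.
- **Bystanders:** the sanding block, seam roller, crepe rubber and the red and turquoise look-alikes looked unmoved in the final pictures. I judged this by eye only. The arm ended clear of everything.
- **Disagreement:** the top camera read the cover grip about 4 mm nearer the robot than the gripper did when it closed on the bar. I used the gripper's value for placing the spools.

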